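Turn a cast housing over and hold it against both stops of a drilling jig

TASK

The small open cast-metal housing on the bench is to be drilled through its back: turn it over so that it stands mouth-down and set it on the plate of the locating jig, tight in the corner. Press it firmly against both stop bars at once, flat on the plate and square to the bars, and finish while still holding it pressed against both; do not let go. Leave the other things on the bench where they lie.

Things in the scene. Friction and masses are not known exactly. Their poses are not given: they have to be found in the camera images.
- housing_center (a point): centre (half-way up) of the loose cast-aluminium housing: an open rectangular cup 60 (its x) x 54 (its y) x 50 mm (its z), plain flat outer sides, 0.15 to 0.31 kg. Its z axis points from the closed back out of the mouth: up at the start, down when turned over. It also stands stably on any side. Grip it across either pair of sides; either pair may finish toward either bar
- housing: the same housing, walls 4 mm, back 5 mm; origin at the centre of the outer face of its closed back, 25 mm from the centre. Friction on plate and bars is high (up to about 1): pressed on one bar it resists sliding along that bar
- jig: locating jig, fixed: dark steel plate 180 (x) x 170 (y) x 10 mm, origin centre of underside; x roughly away from the robot, y to the left; two low stop bars at its far right. Obstacles: sheet guard 245 mm high at x 0.36..0.44, y 0.11..0.55; tool box 100 high, tools leaning out, at x 0.56..0.84, y -0.04..0.07; key mill, 480 high, x over 0.56, y over 0.08; wall of boxes y below -0.43
- jig_corner (a point): the inner corner of the two stop bars, on the plate's top face (10 mm above the bench), where the lines of their two working faces cross; axes as the jig's. A housing in the corner stands on the -x, +y side of this point: its centre 30 (or 27) mm to -x, 27 (or 30) mm to +y and 25 mm above it
- far_stop: steel stop bar, rigid part of the jig, 16 thick x 82 long (along y) x 12 mm high above the plate, screw heads 3 mm higher; its working face looks to the jig's -x and holds the housing's side. The bar starts 8 mm from the corner point and runs to +y. Origin at its underside centre
- side_stop: steel stop bar, rigid part of the jig, 82 long (along x) x 16 thick x 12 mm high above the plate, screw heads 3 mm higher; its working face looks to the jig's +y. The bar starts 8 mm from the corner point and runs to -x. Origin at its underside centre
- padlock: steel padlock lying on its side, 79x50x18 mm; loose bystander, to be left alone; origin at its underside
- fob: black car-key fob, 35x63x15 mm; loose bystander, to be left alone; origin at its underside
- lock_cylinder: grey euro lock cylinder, 41x65x17 mm; loose bystander, to be left alone; origin at its underside
- pot: small round closed pot, 62 across, 35 high mm; loose bystander, to be left alone; origin at its underside
- pliers: pliers with red grips, 50x171x12 mm; loose bystander, to be left alone; origin at its underside

How it is judged (in metres and radians):
On the way, in this order (a step that is already met when the one before it is completed fails the run):
1. the housing has been turned mouth-down (angle between housing_center's own z axis and vertical above 3 rad), for 0.2 s.
2. the housing is pressed into the corner of the jig (angle between housing_center's own z axis and vertical above 3.06 rad and contact force between housing and far_stop above 2 N and contact force between housing and side_stop above 2 N and x of housing_center in the frame of jig_corner between -0.034 and -0.023 m and y of housing_center in the frame of jig_corner between 0.023 and 0.034 m and z of housing_center in the frame of jig_corner below 0.028 m), for 0.2 s.
At the end, for the whole second after the job is handed in: through the last second the housing is mouth-down within 4.5 degrees, flat on the jig plate (centre under 28 mm above it), in the corner (within about 4 mm), within 0.06 rad of square to the bars, still, and pressed by the robot with more than 2 N against each of the two bars (all of step 2 and (angle between the x axis of housing_center and the x axis of jig_corner, either way round below 0.06 rad or angle between the x axis of housing_center and the y axis of jig_corner, either way round below 0.06 rad) and linear speed of housing below 0.02 m/s); the arm keeps its last pose, push and grip.
It fails at once if a bystander was moved by more than 30 mm (distance of any of padlock, fob, lock_cylinder, pot, pliers from where it was at the start of the episode above 0.03 m).
It also fails if it takes over 72 s, if anything falls off the work surface, if the arm or the gripper's body presses on something with over 40 N, if the wrist force passes 120 N, or if a joint passes its speed limit or range.

ROBOT

A 7-joint arm with a two-finger parallel gripper is mounted at the origin on a cart in front of the work surface, level with it; the furniture and walls round the work are solid. World frame = base frame: x ahead of the robot, y to its left, z up, the work surface at z = 0. Lengths are in m, angles in degrees, forces in N, time in s.
With the tool pointing down it reaches from about 0.425 to 0.875 m from the base axis. Payload 4.7 kg.
Tool frame: the origin (TCP) lies between the finger pads; the fingertips stand 22 mm ahead of it and the grasp point (between the pads) lies 3 mm ahead of it; z points along the fingers, y is the line along which they close (so a half turn about z gives the same grasp; the last joint's range is limited). The gripper opens to 87 mm and grips with 3 to 60 N. Pads are 19 mm wide; open, the fingers measure 117 mm over their backs; the gripper's body (75 mm by 190 mm) begins 51 mm behind the grasp point.
Start: joints at [-72.932, 18.392, -4.016, 83.108, 1.295, 78.541, -3.26], TCP at [0.182, 0.624, 0.245] pointing down, gripper open.
Joint ranges: [-163.93, 163.93], [-17.29, 119.83], [-79.2, 71.16], [3.27, 140.29], [-89.18, 269.18], [5.43, 117.66], [-154.24, 154.24]. Speed limits (degrees/s): [147.25, 147.25, 180, 180, 180, 180, 180].

INTERFACE

Orientations are given as [roll, pitch, yaw] about the fixed x, y, z axes, in that order (R = Rz(yaw) Ry(pitch) Rx(roll)).
In Python, from cell import env gives the robot as it stands.
- The arm moves only by the tool drive_tool, never from a script. Its argument "moves" is a list of rows, each a list of 3 entries, a list of its own where there are three numbers: the shift along the tool's x, y, z in mm, then the turn, a rotation vector about the tool's x, y, z in rad, then the closure, from 0 (fully open) to 1 (shut). In form: [[[x, y, z], [wx, wy, wz], jaw], ...]. A call has 1 to 12 rows; each row shifts and turns the commanded pose from where the row before left it, along the tool's axes as they then stand; what a row does not reach is not made up. A row lasts 1/12 s, in which the tool goes at most 41.7 mm and 7.16 degrees, less where a joint would pass 70% of its speed; a pose out of reach is approached as far as the arm can. A call with a gripper value outside its range is refused whole. The fingers move at their own pace and stop on an object; "newtons" is the grip in N (left out, the last holds). Time passes only in rows, so rows that do not move let the fingers close. It gives the time, the measured TCP pose, the force, the opening and the grip force at its end, in the units of the state.
- env.get_obs(): the state, without advancing time (a new reading comes with each control period).
- env.read_camera(name): name is "scene" or "top" or "wrist"; returns (picture, depth): 480x640x3 uint8, blue, green, red; 480x640 float32, m along the optical axis (not along the pixel's ray), 0 where there is no reading.
- env.get_calibration(name): a dict with "fx", "fy", "cx", "cy" (pixels), "T" (4x4, takes a point from camera to world coordinates). Camera axes: x right, y down, z forward; pixel columns grow to the right and rows downward; lengths in m; the calibration is good to about 2 mm. A picture is of the moment at which its call begins: read the wrist's pose just before it. get_calibration takes no time and is no camera call; for the wrist camera it gives the pose at the moment of the call.
- env.sign_off(): hands the job in; it is judged then, once.
The state is a dict: "time_s": time; "qpos": joint angles; "joint_velocities": joint speeds; "effort": joint torques, N m; "tool_pos": TCP position; "tool_rot": TCP orientation; "force": force on the tool from outside, world axes, zero at the start; "wrist_torque": the same for the moment, N m; "grip_width": finger opening in m; "grasp_force": force on a finger pad.
Only numpy, scipy, OpenCV 4.12 (cv2) and the standard library are available. Lean on these libraries where they do the work, as an engineer would, in place of code of your own. Each camera call takes 0.05 s, during which the arm holds its last target. There are 200 camera calls.

## Working session

There is one attempt and no reset: what is moved stays moved. The work goes in short steps, Python scripts to look and compute and a tool call to move; the robot and the scene stay as the last step left them, time stands still between calls to the robot, and variables do not carry over. Pictures are saved under pics/ and viewed, at most 10 in all, crops included, and the job is handed in when it is done.

Besides the shell and the picture viewer there is one more tool, called by a JSON object that holds its "op" and its "data". drive_tool: Moves the arm, as the interface text tells. Its arguments: {"type":"object","properties":{"moves":{"type":"array"},"newtons":{"type":"number"}},"required":["moves"]}

```bash
mkdir -p pics; ls; python3 - <<'E'
from cell import env
import cv2,numpy as np
print(env.get_obs())
for n in ("scene","top"):
    p,d=env.read_camera(n); cv2.imwrite(f"pics/{n}0.png",p); np.save(f"{n}0.npy",d)
    c=env.get_calibration(n); print(n,c["fx"],c["fy"],c["cx"],c["cy"]);print(np.round(c["T"],4))
E
```

```text
pics
{'time_s': 0.0, 'qpos': array([-72.93145163,  18.43982791,  -4.01569623,  83.17511195,
         1.2937404 ,  78.54051468,  -3.26116617]), 'joint_velocities': array([ 0.16625361,  0.12034392,  0.07587541, -0.01828501, -0.03790713,
        0.06926658,  0.02074775]), 'effort': array([-2.66162806e-04, -4.91307592e+01, -4.04493660e-01, -3.12510073e+01,
       -6.40203897e-02,  4.41829709e-02,  1.87916321e-04]), 'tool_pos': array([0.18189955, 0.62349481, 0.24345094]), 'tool_rot': array([-1.79889720e+02,  4.46605428e-03,  1.63739949e+02]), 'force': array([ 0.23964443, -0.24398603,  0.1340006 ]), 'wrist_torque': array([-0.00501843, -0.01040865,  0.01567524]), 'grasp_force': 0.0, 'grip_width': 0.08685425178169272}
scene 449.7125297670063 449.7125297670063 323.9381545031343 237.97116384462836
[[-0.9997 -0.0136  0.0215  0.5418]
 [-0.0244  0.7538 -0.6566  0.464 ]
 [-0.0073 -0.6569 -0.7539  0.7584]
 [ 0.      0.      0.      1.    ]]
top 585.4311299310664 585.4311299310664 312.93857522915994 230.46899916023295
[[-0.0139 -0.9859  0.1669  0.3886]
 [-0.9998  0.0155  0.0085 -0.1367]
 [-0.011  -0.1668 -0.9859  1.1318]
 [ 0.      0.      0.      1.    ]]
```

View pics/scene0.png

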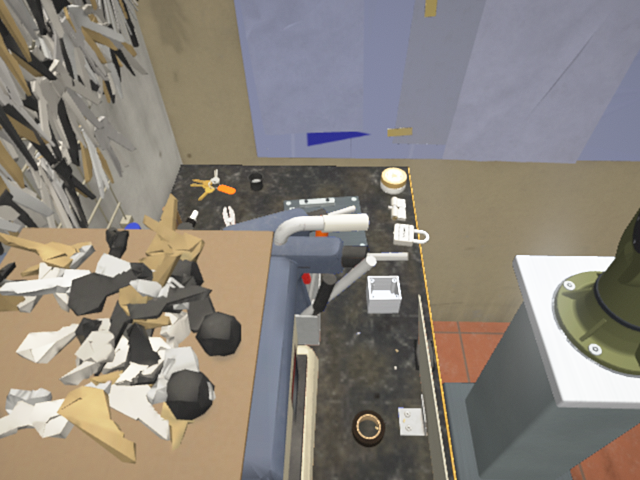

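View pics/top0.png

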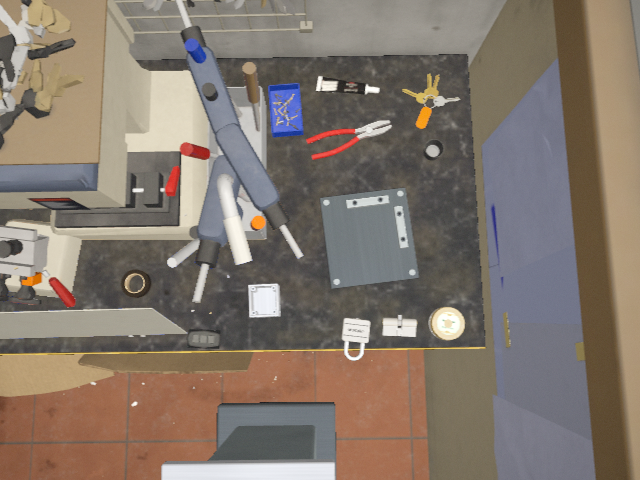

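The top view shows the housing mouth-up at about (264,300), and the jig plate with corners at about (321,197), (403,188), (417,277) and (332,288). The far bar is at (367,201) and the side bar at (402,227). The padlock is at (355,335), the fob at (203,338), the lock cylinder at (400,327) and the pot at (447,323). The tool box with its leaning tools is at (235,200).

```bash
cat > h.py <<'E'
import numpy as np,cv2
from cell import env
def ray(c,uv,z):
    uv=np.atleast_2d(uv).astype(float)
    d=np.c_[(uv[:,0]-c["cx"])/c["fx"],(uv[:,1]-c["cy"])/c["fy"],np.ones(len(uv))]@c["T"][:3,:3].T
    o=c["T"][:3,3]; return o+d*((z-o[2])/d[:,2])[:,None]
def cloud(c,d):
    v,u=np.mgrid[:480,:640]
    P=np.stack([(u-c["cx"])/c["fx"]*d,(v-c["cy"])/c["fy"]*d,d],-1)
    return P@c["T"][:3,:3].T+c["T"][:3,3]
E
python3 - <<'E'
from h import *
p=cv2.imread("pics/top0.png"); d=np.load("top0.npy"); c=env.get_calibration("top")
P=cloud(c,d)
# housing rim
m=np.zeros((480,640),np.uint8); m[275:325,240:290]=1
mm=((P[...,2]>.03)&(P[...,2]<.07)&(m>0)).astype(np.uint8)
cs,_=cv2.findContours(mm,cv2.RETR_EXTERNAL,cv2.CHAIN_APPROX_NONE); k=max(cs,key=cv2.contourArea)[:,0]
w=ray(c,k,.05); r=cv2.minAreaRect((w[:,:2]*1000).astype(np.float32)); print("housing",r, "z",np.median(P[...,2][mm>0]))
# jig: dump plate & bar height
g=cv2.cvtColor(p,cv2.COLOR_BGR2GRAY)
sub=P[180:295,312:425]
print("bench z",np.median(P[300:310,300:330,2]),"plate",np.median(P[230:260,350:380,2]))
crop=cv2.resize(p[180:300,310:430],None,fx=5,fy=5,interpolation=cv2.INTER_CUBIC); cv2.imwrite("pics/jig.png",crop)
# obstacles over 0.08 with x range around the work
hm=(P[...,2]>.06)&(P[...,0]>.25)
for a in [(.36,.5,.0,.3),(.5,.9,-.1,.1),(.3,.7,-.42,-.1)]:
    s=hm&(P[...,0]>a[0])&(P[...,0]<a[1])&(P[...,1]>a[2])&(P[...,1]<a[3]); Q=P[s]
    print(a,len(Q),Q.min(0) if len(Q) else 0,Q.max(0) if len(Q) else 0)
# tool tips over bench: max height in 5cm bins
for x in np.arange(.35,.8,.05):
    print("%.2f"%x,[("%.2f"%np.max(np.r_[0,P[...,2][(P[...,0]>=x)&(P[...,0]<x+.05)&(P[...,1]>=y)&(P[...,1]<y+.05)]])) for y in np.arange(-.4,.25,.05)])
E
```

```text
housing ((443.6727294921875, -33.793678283691406), (60.31467819213867, 55.472042083740234), 1.7664941549301147) z 0.04884925140591423
bench z 0.0004068976378509559 plate 0.010389728289348588
(0.36, 0.5, 0.0, 0.3) 3186 [0.39113715 0.02179796 0.0600559 ] [0.49995725 0.29986429 0.27952982]
(0.5, 0.9, -0.1, 0.1) 12588 [ 0.50000581 -0.09995482  0.06009858] [0.89986807 0.09991576 0.369061  ]
(0.3, 0.7, -0.42, -0.1) 32885 [ 0.34777399 -0.22406311  0.18490421] [ 0.52617179 -0.10056276  1.13181206]
0.35 ['0.04', '0.04', '0.02', '0.98', '0.02', '1.13', '0.01', '0.01', '0.01', '0.02', '0.10', '0.11', '0.11']
0.40 ['0.04', '0.04', '0.02', '0.98', '0.02', '0.01', '0.05', '0.05', '0.25', '0.25', '0.25', '0.25', '0.25']
0.45 ['0.01', '0.02', '0.02', '0.99', '0.02', '0.01', '0.05', '0.26', '0.25', '0.28', '0.01', '0.02', '0.02']
0.50 ['0.01', '0.03', '0.03', '0.02', '0.02', '0.20', '0.20', '0.27', '0.27', '0.27', '0.01', '0.02', '0.02']
0.55 ['0.01', '0.03', '0.03', '0.02', '0.02', '0.02', '0.23', '0.28', '0.28', '0.24', '0.08', '0.40', '0.40']
0.60 ['0.01', '0.02', '0.03', '0.03', '0.03', '0.01', '0.23', '0.27', '0.28', '0.10', '0.41', '0.41', '0.44']
0.65 ['0.01', '0.01', '0.02', '0.02', '0.01', '0.01', '0.01', '0.25', '0.25', '0.24', '0.46', '0.46', '0.48']
0.70 ['0.04', '0.04', '0.01', '0.01', '0.02', '0.02', '0.01', '0.25', '0.28', '0.16', '0.41', '0.47', '0.47']
0.75 ['0.03', '0.01', '0.02', '0.02', '0.02', '0.03', '0.03', '0.26', '0.29', '0.26', '0.41', '0.45', '0.46']
```

View pics/jig.png

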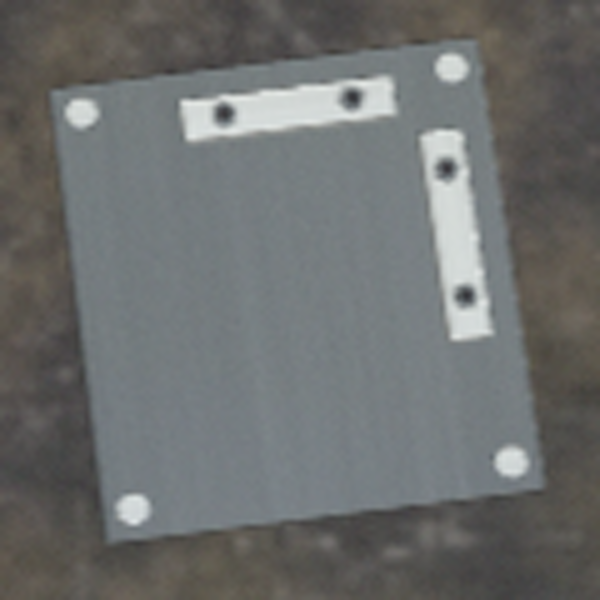

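The crop shows the light stop bars. The far bar runs from (180,120) to (395,95) and the side bar from (440,130) to (475,335), so the jig is yawed a few degrees. Next I'll measure the bars and the leaning tools near the housing.

```bash
python3 - <<'E'
from h import *
p=cv2.imread("pics/top0.png"); d=np.load("top0.npy"); c=env.get_calibration("top")
g=cv2.cvtColor(p,cv2.COLOR_BGR2GRAY)
S=8; G=cv2.resize(g[180:300,310:430],None,fx=S,fy=S,interpolation=cv2.INTER_CUBIC)
m=cv2.morphologyEx((G>165).astype(np.uint8),cv2.MORPH_CLOSE,np.ones((25,25)))
cs,_=cv2.findContours(m,cv2.RETR_EXTERNAL,cv2.CHAIN_APPROX_NONE)
for k in cs:
    if cv2.contourArea(k)<3000: continue
    uv=(k[:,0]+.5)/S-.5+[310,180]; w=ray(c,uv,.022)[:,:2]*1000
    r=cv2.minAreaRect(w.astype(np.float32)); print(np.round(r[0],1),np.round(r[1],1),round(r[2],2),"\n",np.round(cv2.boxPoints(r),1).tolist())
# obstacle points
P=np.concatenate([cloud(c,d).reshape(-1,3),cloud(env.get_calibration("scene"),np.load("scene0.npy")).reshape(-1,3)])
Q=P[(P[:,2]>.08)&(P[:,2]<.5)&(P[:,0]>.3)&(P[:,0]<.64)&(P[:,1]<.1)&(P[:,1]>-.4)]
print("cell 2.5cm: min/max z (cm)")
ys=np.arange(.075,-.201,-.025); print("x\\y",np.round(ys,3))
for x in np.arange(.35,.64,.025):
    row=[]
    for y in ys:
        s=Q[(Q[:,0]>=x)&(Q[:,0]<x+.025)&(Q[:,1]>=y)&(Q[:,1]<y+.025)][:,2]*100
        row.append("%2d-%2d"%(s.min(),s.max()) if len(s)>3 else "  .  ")
    print("%.3f"%x,row)
E
```

```text
[ 582.2 -296.1] [82.5 16.9] 6.26 
 [[540.2000122070312, -292.20001220703125], [542.0999755859375, -309.0], [624.0999755859375, -300.0], [622.2999877929688, -283.20001220703125]]
[ 632.5 -233.2] [17.1 83.1] 6.3 
 [[619.4000244140625, -192.8000030517578], [628.5999755859375, -275.3999938964844], [645.5, -273.6000061035156], [636.4000244140625, -190.89999389648438]]
cell 2.5cm: min/max z (cm)
x\y [ 0.075  0.05   0.025 -0.    -0.025 -0.05  -0.075 -0.1   -0.125 -0.15
 -0.175 -0.2  ]
0.350 ['  .  ', '  .  ', '  .  ', '  .  ', '  .  ', '  .  ', '  .  ', '  .  ', '  .  ', '  .  ', '  .  ', '  .  ']
0.375 ['  .  ', '  .  ', '  .  ', '  .  ', '  .  ', '  .  ', '  .  ', '  .  ', '  .  ', '  .  ', '  .  ', '  .  ']
0.400 ['  .  ', '  .  ', '  .  ', '  .  ', '  .  ', '  .  ', '  .  ', '  .  ', '  .  ', '  .  ', '  .  ', '  .  ']
0.425 ['  .  ', '24-25', '24-25', '  .  ', '  .  ', '  .  ', '  .  ', '  .  ', '  .  ', '  .  ', '  .  ', '  .  ']
0.450 ['  .  ', '23-24', '23-24', '  .  ', '  .  ', '  .  ', '  .  ', '  .  ', '  .  ', '  .  ', '  .  ', '  .  ']
0.475 ['24-27', '22-27', '21-24', '23-24', '23-26', '24-25', '  .  ', '  .  ', '  .  ', '  .  ', '  .  ', '  .  ']
0.500 ['20-27', '19-26', '22-24', '20-25', '23-26', '24-25', '  .  ', '18-19', '18-19', '  .  ', '  .  ', '  .  ']
0.525 ['  .  ', '14-24', '21-25', '20-26', '24-27', '20-25', '  .  ', '18-20', '  .  ', '  .  ', '  .  ', '  .  ']
0.550 ['  .  ', ' 8-24', '20-25', ' 9-27', ' 8-27', ' 8-23', '18-22', '18-21', '  .  ', '  .  ', '  .  ', '  .  ']
0.575 ['  .  ', ' 8-22', ' 8-24', ' 8-27', ' 8-27', ' 8-23', '20-23', '20-21', '  .  ', '  .  ', '  .  ', '  .  ']
0.600 ['  .  ', ' 8-10', ' 8-23', ' 8-27', '18-27', '20-23', '21-23', '  .  ', '  .  ', '  .  ', '  .  ', '  .  ']
0.625 ['  .  ', '  .  ', '21-23', ' 8-26', ' 8-24', '22-23', '21-23', '  .  ', '  .  ', '  .  ', '  .  ', '  .  ']
```

```bash
cat >> h.py <<'E'
from scipy.spatial.transform import Rotation as Ro
def plan(*wps,dmax=30,amax=6):
    """wps: (pos_m, rpy_deg[, n]); prints identical tool-frame rows (shift mm, rotvec rad) from the measured pose through each"""
    o=env.get_obs(); p=o["tool_pos"]; R=Ro.from_euler("xyz",o["tool_rot"],degrees=True)
    for w in wps:
        q=np.array(w[0],float); S=Ro.from_euler("xyz",w[1],degrees=True)
        rel=R.inv()*S; a=rel.as_rotvec(); d=R.inv().apply(q-p)*1000
        n=w[2] if len(w)>2 else int(np.ceil(max(np.linalg.norm(d)/dmax,np.degrees(np.linalg.norm(a))/amax,1)))
        M=sum(Ro.from_rotvec(a/n*k).as_matrix() for k in range(n)); v=np.linalg.solve(M,d)
        print(n,"x",np.round(v,1).tolist(),np.round(a/n,4).tolist()); p,R=q,S
def st():
    o=env.get_obs(); print(round(o["time_s"],2),"q",np.round(o["qpos"],1).tolist(),"p",np.round(o["tool_pos"]*1000,1).tolist(),"rpy",np.round(o["tool_rot"],1).tolist(),"F",np.round(o["force"],1).tolist(),"w",round(o["grip_width"]*1000,1),"g",round(o["grasp_force"],1))
E
python3 - <<'E'
from h import *
r=lambda az,R,z:(R*np.cos(np.radians(az)),R*np.sin(np.radians(az)),z)
plan((r(73.7,.50,.42),(180,0,163.7)),(r(30,.47,.42),(180,0,82)),(r(-12.5,.46,.42),(180,0,1.8)))
# bystander positions and fine tool tips
c=env.get_calibration("top")
for n,uv in dict(padlock=(355,333),cyl=(400,327),pot=(447,323),fob=(203,338),pl=(350,140)).items(): print(n,np.round(ray(c,uv,.01)[0],3))
P=cloud(c,np.load("top0.npy")).reshape(-1,3); Q=P[(P[:,2]>.12)&(P[:,2]<.35)]
for a in [(.38,.48,.0,.1),(.46,.55,-.09,.0),(.45,.6,-.16,-.06)]:
    s=Q[(Q[:,0]>a[0])&(Q[:,0]<a[1])&(Q[:,1]>a[2])&(Q[:,1]<a[3])]; print(a,"minx",s[s[:,0].argmin()].round(3),"miny",s[s[:,1].argmin()].round(3))
E
```

```text
8 x [-0.0, -18.7, -22.0] [-0.0002, 0.0, 0.0001]
14 x [-27.6, 5.7, 0.0] [-0.0, -0.0, 0.1019]
14 x [-16.0, 20.7, 0.0] [0.0, -0.0, 0.1]
padlock [ 0.381 -0.204  0.01 ]
cyl [ 0.391 -0.289  0.01 ]
pot [ 0.397 -0.378  0.01 ]
fob [0.376 0.084 0.01 ]
pl [ 0.76  -0.203  0.01 ]
(0.38, 0.48, 0.0, 0.1) minx [0.432 0.046 0.245] miny [0.476 0.036 0.238]
(0.46, 0.55, -0.09, 0.0) minx [ 0.488 -0.015  0.254] miny [ 0.538 -0.09   0.199]
(0.45, 0.6, -0.16, -0.06) minx [ 0.503 -0.102  0.194] miny [ 0.508 -0.11   0.193]
```

{"op": "drive_tool", "data": {"moves": [[[0,-18.7,-22],[0,0,0],0],[[0,-18.7,-22],[0,0,0],0],[[0,-18.7,-22],[0,0,0],0],[[0,-18.7,-22],[0,0,0],0],[[0,-18.7,-22],[0,0,0],0],[[0,-18.7,-22],[0,0,0],0],[[0,-18.7,-22],[0,0,0],0],[[0,-18.7,-22],[0,0,0],0]]}}

```text
time_s: 0.77
tool_pos: [0.1398, 0.4792, 0.4212]
tool_rot: [-180.0, 0.0, 163.7]
force: [0.4, -0.4, 0.7]
grip_width: 0.0868
grasp_force: 0.0
```

{"op": "drive_tool", "data": {"moves": [[[-27.6,5.7,0],[0,0,0.102],0],[[-27.6,5.7,0],[0,0,0.102],0],[[-27.6,5.7,0],[0,0,0.102],0],[[-27.6,5.7,0],[0,0,0.102],0],[[-27.6,5.7,0],[0,0,0.102],0],[[-27.6,5.7,0],[0,0,0.102],0],[[-27.6,5.7,0],[0,0,0.102],0]]}}

```text
time_s: 1.35
tool_pos: [0.3202, 0.4069, 0.4198]
tool_rot: [-179.9, 0.0, 122.5]
force: [0.1, -0.1, 0.5]
grip_width: 0.0873
grasp_force: 0.0
```

```bash
python3 -c "
from h import *
st()"
```

```text
1.35 q [-61.4, 0.6, 6.7, 83.9, -0.1, 95.6, -22.1] p [320.2, 406.9, 419.8] rpy [-179.9, 0.0, 122.5] F [0.1, -0.1, 0.5] w 87.3 g 0.0
```

{"op": "drive_tool", "data": {"moves": [[[-27.6,5.7,0],[0,0,0.102],0],[[-27.6,5.7,0],[0,0,0.102],0],[[-27.6,5.7,0],[0,0,0.102],0],[[-27.6,5.7,0],[0,0,0.102],0],[[-27.6,5.7,0],[0,0,0.102],0],[[-27.6,5.7,0],[0,0,0.102],0],[[-27.6,5.7,0],[0,0,0.102],0]]}}

```text
time_s: 1.93
tool_pos: [0.4072, 0.2339, 0.4199]
tool_rot: [-180.0, 0.0, 81.6]
force: [0.1, -0.8, 0.6]
grip_width: 0.087
grasp_force: 0.0
```

{"op": "drive_tool", "data": {"moves": [[[-16,20.7,0],[0,0,0.1],0],[[-16,20.7,0],[0,0,0.1],0],[[-16,20.7,0],[0,0,0.1],0],[[-16,20.7,0],[0,0,0.1],0],[[-16,20.7,0],[0,0,0.1],0],[[-16,20.7,0],[0,0,0.1],0],[[-16,20.7,0],[0,0,0.1],0],[[-16,20.7,0],[0,0,0.1],0]]}}

```text
time_s: 2.6
tool_pos: [0.4904, 0.0482, 0.42]
tool_rot: [-180.0, 0.1, 35.8]
force: [0.2, -0.2, -0.8]
grip_width: 0.0868
grasp_force: 0.0
```

{"op": "drive_tool", "data": {"moves": [[[-16,20.7,0],[0,0,0.1],0],[[-16,20.7,0],[0,0,0.1],0],[[-16,20.7,0],[0,0,0.1],0],[[-16,20.7,0],[0,0,0.1],0],[[-16,20.7,0],[0,0,0.1],0],[[-16,20.7,0],[0,0,0.1],0],[[0,0,0],[0,0,0],0]]}}

```text
time_s: 3.18
tool_pos: [0.4453, -0.1053, 0.421]
tool_rot: [180.0, -0.0, 1.0]
force: [-0.4, -0.4, 0.8]
grip_width: 0.0872
grasp_force: 0.0
```

```bash
python3 -c "
from h import *
st()
# inner finger in cup at y -.052..-.037 ; rim z .05
plan(((.432,-.095,.10),(180,0,1.8)),((.432,-.095,.046),(180,0,1.8)))
# scene check: fingers vs housing come later
"
```

```text
3.18 q [-29.9, -9.9, 34.2, 91.7, 5.6, 96.5, -84.5] p [445.3, -105.3, 421.0] rpy [180.0, -0.0, 1.0] F [-0.4, -0.4, 0.8] w 87.2 g 0.0
11 x [-1.2, -1.0, 29.2] [0.0, -0.0, -0.0013]
2 x [0.0, -0.0, 27.0] [0.0, 0.0, 0.0]
```

{"op": "drive_tool", "data": {"moves": [[[-1.2,-1.4,29.2],[0,0,-0.0013],0],[[-1.2,-1.4,29.2],[0,0,-0.0013],0],[[-1.2,-1.4,29.2],[0,0,-0.0013],0],[[-1.2,-1.4,29.2],[0,0,-0.0013],0],[[-1.2,-1.4,29.2],[0,0,-0.0013],0],[[-1.2,-1.4,29.2],[0,0,-0.0013],0],[[-1.2,-1.4,29.2],[0,0,-0.0013],0],[[-1.2,-1.4,29.2],[0,0,-0.0013],0],[[-1.2,-1.4,29.2],[0,0,-0.0013],0],[[-1.2,-1.4,29.2],[0,0,-0.0013],0],[[-1.2,-1.4,29.2],[0,0,-0.0013],0]]}}

```text
time_s: 4.1
tool_pos: [0.4336, -0.0839, 0.0979]
tool_rot: [-180.0, -0.0, 2.6]
force: [1.0, 0.4, -1.0]
grip_width: 0.0871
grasp_force: 0.0
```

```bash
python3 -c "
from h import *
st()
p,d=env.read_camera('wrist'); cv2.imwrite('pics/w1.png',p)
"
```

```text
4.1 q [-29.5, -0.5, 37.3, 122.5, 0.3, 57.9, -79.8] p [433.6, -83.9, 97.9] rpy [-180.0, -0.0, 2.6] F [1.0, 0.4, -1.0] w 87.1 g 0.0
```

View pics/w1.png

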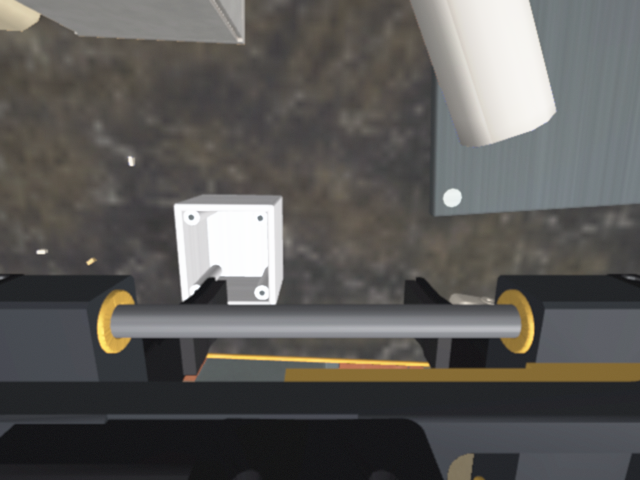

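The wrist view shows the housing at (230,250) with a boss in each corner. The left finger, at (205,290), is over the cup. I'll shift to the cup's mid-length and descend.

{"op": "drive_tool", "data": {"moves": [[[5,0,0],[0,0,-0.007],0],[[5,0,9],[0,0,-0.007],0],[[0,0,15],[0,0,0],0],[[0,0,15],[0,0,0],0],[[0,0,12],[0,0,0],0],[[0,0,0],[0,0,0],0]]}}

```text
time_s: 4.65
tool_pos: [0.4443, -0.0837, 0.0483]
tool_rot: [180.0, 0.1, 3.4]
force: [-0.5, 0.2, 1.0]
grip_width: 0.087
grasp_force: 0.0
```

{"op": "drive_tool", "data": {"moves": [[[0,0,0],[0,0,0],1],[[0,0,0],[0,0,0],1],[[0,0,0],[0,0,0],1],[[0,0,0],[0,0,0],1],[[0,0,0],[0,0,0],1],[[0,0,0],[0,0,0],1],[[0,0,0],[0,0,0],1],[[0,0,0],[0,0,0],1]], "newtons": 30}}

```text
time_s: 5.32
tool_pos: [0.4441, -0.0834, 0.0485]
tool_rot: [-180.0, -0.0, 3.3]
force: [-0.3, 1.9, 0.6]
grip_width: 0.0417
grasp_force: 0.7
```

```bash
python3 -c "
from h import *
st()
"
```

```text
5.32 q [-28.5, 6.4, 37.6, 123.6, -5.1, 51.4, -74.5] p [444.1, -83.4, 48.5] rpy [-180.0, -0.0, 3.3] F [-0.3, 1.9, 0.6] w 41.7 g 0.7
```

{"op": "drive_tool", "data": {"moves": [[[0,0,0],[0,0,0],1],[[0,0,0],[0,0,0],1],[[0,0,0],[0,0,0],1],[[0,0,0],[0,0,0],1],[[0,0,0],[0,0,0],1],[[0,0,0],[0,0,0],1],[[0,0,0],[0,0,0],1]]}}

```text
time_s: 5.9
tool_pos: [0.444, -0.0839, 0.0484]
tool_rot: [180.0, -0.0, 3.3]
force: [-0.2, 1.6, 1.0]
grip_width: 0.0032
grasp_force: 30.0
```

```bash
python3 -c "
from h import *
st()
plan(((.445,-.10,.10),(180,0,3)),((.50,-.235,.10),(180,0,-10)),((.53,-.245,.066),(180,0,-10)))
"
```

```text
5.9 q [-28.5, 6.4, 37.7, 123.6, -5.0, 51.4, -74.5] p [444.0, -83.9, 48.4] rpy [180.0, -0.0, 3.3] F [-0.2, 1.6, 1.0] w 3.2 g 30.0
2 x [0.1, 8.0, -25.8] [0.0, -0.0, 0.0028]
5 x [12.1, 26.6, 0.0] [0.0, -0.0, 0.0454]
2 x [15.6, 2.3, 17.0] [0.0, 0.0, 0.0]
```

{"op": "drive_tool", "data": {"moves": [[[0,6,-26],[0,0,0],1],[[0,10,-26],[0,0,0],1],[[8,27,0],[0,0,0.053],1],[[8,27,0],[0,0,0.053],1],[[8,27,0],[0,0,0.053],1],[[8,27,0],[0,0,0.053],1],[[8,27,0],[0,0,0.053],1],[[8,27,0],[0,0,0.053],1],[[0,0,0],[0,0,0],1]]}}

```text
time_s: 6.65
tool_pos: [0.4791, -0.2716, 0.1005]
tool_rot: [179.6, -0.1, -15.4]
force: [-1.0, 1.0, -1.7]
grip_width: 0.0037
grasp_force: 30.0
```

```bash
python3 -c "
from h import *
st()
plan(((.5135,-.264,.07),(180,0,-15)),((.5135,-.264,.06),(180,0,-15)))
"
```

```text
6.65 q [-14.0, 16.8, 46.7, 108.5, -13.6, 60.3, -67.2] p [479.1, -271.6, 100.5] rpy [179.6, -0.1, -15.4] F [-1.0, 1.0, -1.7] w 3.7 g 30.0
2 x [15.6, -8.3, 15.2] [0.0033, -0.0006, -0.0036]
1 x [0.0, -0.0, 10.0] [0.0, 0.0, 0.0]
```

{"op": "drive_tool", "data": {"moves": [[[15.6,-8.3,15.2],[0.0033,0,-0.0036],1],[[15.6,-8.3,15.2],[0.0033,0,-0.0036],1],[[0,0,6],[0,0,0],1],[[0,0,6],[0,0,0],1],[[0,0,0],[0,0,0],1]]}}

```text
time_s: 7.07
tool_pos: [0.5147, -0.2563, 0.058]
tool_rot: [-179.6, 0.0, -14.5]
force: [0.3, 0.2, -2.1]
grip_width: 0.004
grasp_force: 30.0
```

```bash
python3 -c "
from h import *
st()
p,d=env.read_camera('scene'); cv2.imwrite('pics/s1.png',cv2.resize(p[150:350,240:440],None,fx=3,fy=3))
"
```

```text
7.07 q [-12.1, 23.4, 43.3, 106.7, -19.2, 57.5, -65.1] p [514.7, -256.3, 58.0] rpy [-179.6, 0.0, -14.5] F [0.3, 0.2, -2.1] w 4.0 g 30.0
```

View pics/s1.png

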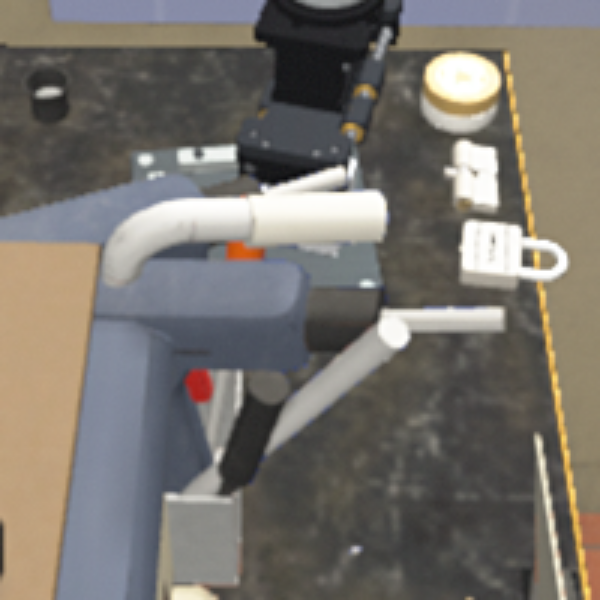

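The scene view shows the gripper over the jig, hiding the housing. The padlock, cylinder and pot are undisturbed. I'll seat the housing, release it and back off upward.

{"op": "drive_tool", "data": {"moves": [[[0,0,1.5],[0,0,0],1],[[0,0,0],[0,0,0],0],[[0,0,0],[0,0,0],0],[[0,0,0],[0,0,0],0],[[0,0,-15],[0,0,0],0],[[0,0,-30],[0,0,0],0],[[0,0,-30],[0,0,0],0],[[0,0,0],[0,0,0],0]]}}

```text
time_s: 7.78
tool_pos: [0.5176, -0.2589, 0.1369]
tool_rot: [-179.7, -0.5, -14.5]
force: [1.4, -1.1, 0.7]
grip_width: 0.0424
grasp_force: 0.0
```

```bash
python3 -c "
from h import *
st()
plan(((.523,-.2325,.15),(180,45,-14.5)),((.523,-.2325,.037),(180,45,-14.5)))
"
```

```text
7.78 q [-14.9, 17.6, 46.1, 102.9, -14.4, 65.0, -68.6] p [517.6, -258.9, 136.9] rpy [-179.7, -0.5, -14.5] F [1.4, -1.1, 0.7] w 42.4 g 0.0
8 x [-0.7, -3.4, -1.5] [-0.0007, -0.0993, 0.0002]
4 x [20.0, -0.0, 20.0] [0.0, 0.0, 0.0]
```

{"op": "drive_tool", "data": {"moves": [[[-0.7,-3.4,-1.5],[0,-0.0993,0],0],[[-0.7,-3.4,-1.5],[0,-0.0993,0],0],[[-0.7,-3.4,-1.5],[0,-0.0993,0],0],[[-0.7,-3.4,-1.5],[0,-0.0993,0],0],[[-0.7,-3.4,-1.5],[0,-0.0993,0],0],[[-0.7,-3.4,-1.5],[0,-0.0993,0],0],[[-0.7,-3.4,-1.5],[0,-0.0993,0],0],[[-0.7,-3.4,-1.5],[0,-0.0993,0],0],[[0,0,0],[0,0,0],0],[[0,0,0],[0,0,0],0]]}}

```text
time_s: 8.62
tool_pos: [0.5203, -0.2301, 0.1416]
tool_rot: [-179.5, 45.7, -14.1]
force: [-0.8, -1.0, 0.4]
grip_width: 0.087
grasp_force: 0.0
```

```bash
python3 - <<'E'
from h import *
st()
p,d=env.read_camera('top'); c=env.get_calibration("top"); P=cloud(c,d); np.save("t2.npy",d); cv2.imwrite("pics/t2.png",p)
m=(abs(P[...,0]-.521)<.08)&(abs(P[...,1]+.232)<.08)&(P[...,2]>.05)&(P[...,2]<.066)
cs,_=cv2.findContours(m.astype(np.uint8),cv2.RETR_EXTERNAL,cv2.CHAIN_APPROX_NONE)
if cs:
    k=max(cs,key=cv2.contourArea)[:,0]; w=ray(c,k,.06)[:,:2]*1000; print(len(k),cv2.minAreaRect(w.astype(np.float32)))
E
```

```text
8.62 q [-2.2, 51.7, 39.3, 66.7, -15.4, 114.6, -67.8] p [520.3, -230.1, 141.6] rpy [-179.5, 45.7, -14.1] F [-0.8, -1.0, 0.4] w 87.0 g 0.0
116 ((521.5440673828125, -231.91006469726562), (54.2768669128418, 61.290184020996094), 75.65278625488281)
```

```bash
python3 -c "
from h import *
plan(((.5237,-.2324,.0375),(180,45,-14.4),6))
"
```

```text
6 x [13.0, 0.2, 12.0] [-0.0009, 0.0014, 0.0005]
```

{"op": "drive_tool", "data": {"moves": [[[13,0.2,12],[-0.001,0.0014,0.0005],0],[[13,0.2,12],[-0.001,0.0014,0.0005],0],[[13,0.2,12],[-0.001,0.0014,0.0005],0],[[13,0.2,12],[-0.001,0.0014,0.0005],0],[[13,0.2,12],[-0.001,0.0014,0.0005],0],[[13,0.2,12],[-0.001,0.0014,0.0005],0],[[0,0,0],[0,0,0],0]]}}

```text
time_s: 9.25
tool_pos: [0.5223, -0.2307, 0.0342]
tool_rot: [-179.9, 45.3, -14.3]
force: [-0.3, 0.3, -0.4]
grip_width: 0.0872
grasp_force: 0.0
```

{"op": "drive_tool", "data": {"moves": [[[0,0,0],[0,0,0],1],[[0,0,0],[0,0,0],1],[[0,0,0],[0,0,0],1],[[0,0,0],[0,0,0],1],[[0,0,0],[0,0,0],1],[[0,0,0],[0,0,0],1],[[0,0,0],[0,0,0],1],[[0,0,0],[0,0,0],1]], "newtons": 40}}

```text
time_s: 9.92
tool_pos: [0.5241, -0.232, 0.039]
tool_rot: [180.0, 45.0, -14.4]
force: [1.0, -0.3, 1.7]
grip_width: 0.0538
grasp_force: 40.0
```

```bash
python3 -c "
from h import *
st()
"
```

```text
9.92 q [-1.7, 57.7, 37.4, 68.6, -18.1, 106.5, -68.6] p [524.1, -232.0, 39.0] rpy [180.0, 45.0, -14.4] F [1.0, -0.3, 1.7] w 53.8 g 40.0
```

{"op": "drive_tool", "data": {"moves": [[[-7,0,-7],[0,0,0],1],[[-14,0,-14],[0,0,0],1],[[-14,0,-14],[0,0,0],1],[[-14,0,-14],[0,0,0],1],[[0,0,0],[0,0,0],1]]}}

```text
time_s: 10.33
tool_pos: [0.5254, -0.2328, 0.1132]
tool_rot: [179.9, 44.7, -14.4]
force: [0.6, 0.1, -0.8]
grip_width: 0.0538
grasp_force: 40.0
```

{"op": "drive_tool", "data": {"moves": [[[0,0,0],[0,0,-0.1047],1],[[0,0,0],[0,0,-0.1047],1],[[0,0,0],[0,0,-0.1047],1],[[0,0,0],[0,0,-0.1047],1],[[0,0,0],[0,0,-0.1047],1],[[0,0,0],[0,0,-0.1047],1],[[0,0,0],[0,0,-0.1047],1],[[0,0,0],[0,0,-0.1047],1],[[0,0,0],[0,0,-0.1047],1],[[0,0,0],[0,0,-0.1047],1]]}}

```text
time_s: 11.17
tool_pos: [0.5238, -0.2317, 0.1077]
tool_rot: [-139.0, 20.5, 53.7]
force: [-0.5, 0.4, -2.5]
grip_width: 0.0539
grasp_force: 40.0
```

```bash
python3 -c "
from h import *
st()
"
```

```text
11.17 q [5.8, 49.8, 23.5, 67.0, -8.1, 110.5, -15.0] p [523.8, -231.7, 107.7] rpy [-139.0, 20.5, 53.7] F [-0.5, 0.4, -2.5] w 53.9 g 40.0
```

{"op": "drive_tool", "data": {"moves": [[[0,0,0],[0,0,-0.1047],1],[[0,0,0],[0,0,-0.1047],1],[[0,0,0],[0,0,-0.1047],1],[[0,0,0],[0,0,-0.1047],1],[[0,0,0],[0,0,-0.1047],1],[[0,0,0],[0,0,-0.1047],1],[[0,0,0],[0,0,-0.1047],1],[[0,0,0],[0,0,-0.1047],1],[[0,0,0],[0,0,-0.1047],1],[[0,0,0],[0,0,-0.1047],1]]}}

```text
time_s: 12.0
tool_pos: [0.5238, -0.2319, 0.1077]
tool_rot: [-139.2, -20.9, 98.1]
force: [-0.8, -0.1, -1.2]
grip_width: 0.054
grasp_force: 40.0
```

{"op": "drive_tool", "data": {"moves": [[[0,0,0],[0,0,-0.1047],1],[[0,0,0],[0,0,-0.1047],1],[[0,0,0],[0,0,-0.1047],1],[[0,0,0],[0,0,-0.1047],1],[[0,0,0],[0,0,-0.1047],1],[[0,0,0],[0,0,-0.1047],1],[[0,0,0],[0,0,-0.1047],1],[[0,0,0],[0,0,-0.1047],1],[[0,0,0],[0,0,-0.1047],1],[[0,0,0],[0,0,-0.1047],1],[[0,0,0],[0,0,0],1]]}}

```text
time_s: 12.92
tool_pos: [0.5237, -0.2321, 0.1076]
tool_rot: [179.9, -45.0, 165.8]
force: [-0.1, 0.1, -1.1]
grip_width: 0.0537
grasp_force: 40.0
```

```bash
cat >> h.py <<'E'
def M(p,rpy):
    T=np.eye(4); T[:3,:3]=Ro.from_euler("xyz",rpy,degrees=True).as_matrix(); T[:3,3]=p; return T
def H(c,h,x):  # housing centre frame from z axis and approx x axis
    h=np.array(h,float);h/=np.linalg.norm(h);x=np.array(x,float);x-=h*(x@h);x/=np.linalg.norm(x)
    T=np.eye(4);T[:3,:3]=np.c_[x,np.cross(h,x),h];T[:3,3]=c; return T
def rpy(T): return Ro.from_matrix(T[:3,:3]).as_euler("xyz",degrees=True)
E
python3 - <<'E'
from h import *
st()
y=np.radians(-14.4); fx=np.array([np.cos(y),np.sin(y),0])
G=np.linalg.inv(M((.5241,-.232,.039),(180,45,-14.4)))@H((.5215,-.232,.035),(0,0,1),fx); np.save("G1.npy",G)
o=env.get_obs(); Hn=M(o["tool_pos"],o["tool_rot"])@G; print("housing now",Hn.round(3))
# target: h=+fx, housing x = ? keep nearest: -z or +z
Ht=H((.525,-.235,.040),fx,Hn[:3,0].round()); Tt=Ht@np.linalg.inv(G); print(Tt[:3,3],rpy(Tt))
plan((Tt[:3,3],rpy(Tt)))
E
```

```text
12.92 q [22.3, 48.1, -5.4, 66.1, 6.3, 111.0, 92.6] p [523.7, -232.1, 107.6] rpy [179.9, -45.0, 165.8] F [-0.1, 0.1, -1.1] w 53.7 g 40.0
housing now [[ 0.    -0.247  0.969  0.52 ]
 [-0.002 -0.969 -0.247 -0.23 ]
 [ 1.    -0.002 -0.     0.105]
 [ 0.     0.     0.     1.   ]]
[ 0.52871353 -0.23662104  0.04251832] [180.  -45.  165.6]
3 x [-16.8, -1.1, 13.9] [-0.0, -0.0002, 0.0008]
```

{"op": "drive_tool", "data": {"moves": [[[-12,-0.8,10],[0,0,0],1],[[-12,-0.8,10],[0,0,0],1],[[-12,-0.8,10],[0,0,0],1],[[-10,-0.8,8.5],[0,0,0],1],[[-4,0,3.2],[0,0,0],1],[[0,0,0],[0,0,0],1],[[0,0,0],[0,0,0],1]]}}

```text
time_s: 13.5
tool_pos: [0.5285, -0.2361, 0.0416]
tool_rot: [-180.0, -45.1, 165.6]
force: [0.6, -0.7, -1.7]
grip_width: 0.0542
grasp_force: 40.0
```

```bash
python3 -c "
from h import *
st()
o=env.get_obs(); print((M(o['tool_pos'],o['tool_rot'])@np.load('G1.npy')).round(4))
"
```

```text
13.5 q [22.3, 52.8, -5.2, 66.0, 6.6, 106.5, 92.3] p [528.5, -236.1, 41.6] rpy [-180.0, -45.1, 165.6] F [0.6, -0.7, -1.7] w 54.2 g 40.0
[[ 2.000e-03 -2.485e-01  9.686e-01  5.248e-01]
 [-1.000e-04 -9.686e-01 -2.485e-01 -2.345e-01]
 [ 1.000e+00  4.000e-04 -1.900e-03  3.910e-02]
 [ 0.000e+00  0.000e+00  0.000e+00  1.000e+00]]
```

{"op": "drive_tool", "data": {"moves": [[[0,0,0],[0,0,0],0],[[0,0,0],[0,0,0],0],[[0,0,0],[0,0,0],0],[[0,0,0],[0,0,0],0],[[0,0,-15],[0,0,0],0],[[0,0,-25],[0,0,0],0],[[0,0,-30],[0,0,0],0],[[0,0,-20],[0,0,0],0],[[0,0,0],[0,0,0],0]]}}

```text
time_s: 14.25
tool_pos: [0.5933, -0.2543, 0.1093]
tool_rot: [-179.5, -44.5, 165.3]
force: [1.0, -1.4, 0.5]
grip_width: 0.0864
grasp_force: 0.0
```

```bash
python3 -c "
from h import *
st()
plan(((.58,-.25,.25),(180,0,160)),((.566,-.252,.38),(180,60,156)))
"
```

```text
14.25 q [16.3, 57.4, 6.0, 49.4, 0.3, 117.6, 97.2] p [593.3, -254.3, 109.3] rpy [-179.5, -44.5, 165.3] F [1.0, -1.4, 0.5] w 86.4 g 0.0
8 x [9.2, -0.3, -15.6] [-0.0055, -0.0969, 0.0114]
11 x [-4.6, -0.8, -11.5] [0.0033, -0.0952, 0.0058]
```

{"op": "drive_tool", "data": {"moves": [[[5,0,-5],[-0.005,-0.097,0.011],0],[[9.2,0,-15],[-0.005,-0.097,0.011],0],[[9.2,0,-15],[-0.005,-0.097,0.011],0],[[9.2,0,-15],[-0.005,-0.097,0.011],0],[[9.2,0,-15],[-0.005,-0.097,0.011],0],[[9.2,0,-20],[-0.005,-0.097,0.011],0],[[9.2,0,-20],[-0.005,-0.097,0.011],0],[[9.2,0,-20],[-0.005,-0.097,0.011],0]]}}

```text
time_s: 14.92
tool_pos: [0.5753, -0.2458, 0.2489]
tool_rot: [179.9, -0.2, 160.2]
force: [0.5, -0.3, 0.6]
grip_width: 0.0869
grasp_force: 0.0
```

{"op": "drive_tool", "data": {"moves": [[[-4.6,-0.8,-11.5],[0.0033,-0.095,0.0058],0],[[-4.6,-0.8,-11.5],[0.0033,-0.095,0.0058],0],[[-4.6,-0.8,-11.5],[0.0033,-0.095,0.0058],0],[[-4.6,-0.8,-11.5],[0.0033,-0.095,0.0058],0],[[-4.6,-0.8,-11.5],[0.0033,-0.095,0.0058],0],[[-4.6,-0.8,-11.5],[0.0033,-0.095,0.0058],0],[[-4.6,-0.8,-11.5],[0.0033,-0.095,0.0058],0],[[-4.6,-0.8,-11.5],[0.0033,-0.095,0.0058],0],[[-4.6,-0.8,-11.5],[0.0033,-0.095,0.0058],0],[[0,0,0],[0,0,0],0]]}}

```text
time_s: 15.75
tool_pos: [0.5711, -0.2508, 0.3524]
tool_rot: [-179.6, 48.4, 157.2]
force: [-0.3, -0.9, -0.9]
grip_width: 0.0873
grasp_force: 0.0
```

```bash
python3 - <<'E'
from h import *
st()
p,d=env.read_camera('top'); c=env.get_calibration("top"); P=cloud(c,d); np.save("t3.npy",d); cv2.imwrite("pics/t3.png",p)
m=(abs(P[...,0]-.525)<.08)&(abs(P[...,1]+.235)<.08)&(P[...,2]>.058)&(P[...,2]<.08)
cs,_=cv2.findContours(m.astype(np.uint8),cv2.RETR_EXTERNAL,cv2.CHAIN_APPROX_NONE)
if cs:
    k=max(cs,key=cv2.contourArea)[:,0]; w=ray(c,k,.07)[:,:2]*1000; print(len(k),cv2.minAreaRect(w.astype(np.float32)))
E
```

```text
15.75 q [18.3, -17.0, 1.3, 119.9, 6.4, 29.0, 82.5] p [571.1, -250.8, 352.4] rpy [-179.6, 48.4, 157.2] F [-0.3, -0.9, -0.9] w 87.3 g 0.0
```

```bash
python3 - <<'E'
from h import *
plan(((.66,-.18,.40),(180,52,164)))
d=np.load("t3.npy"); c=env.get_calibration("top"); P=cloud(c,d)
m=(abs(P[...,0]-.525)<.09)&(abs(P[...,1]+.235)<.09)&(P[...,2]>.03)
print(m.sum(), np.percentile(P[m],[5,50,95],axis=0).round(3) if m.sum() else "")
E
```

```text
5 x [-14.6, 19.5, 2.8] [-0.0195, -0.013, -0.0152]
22924 [[ 0.438 -0.296  0.398]
 [ 0.467 -0.213  0.967]
 [ 0.555 -0.167  0.983]]
```

View pics/t3.png

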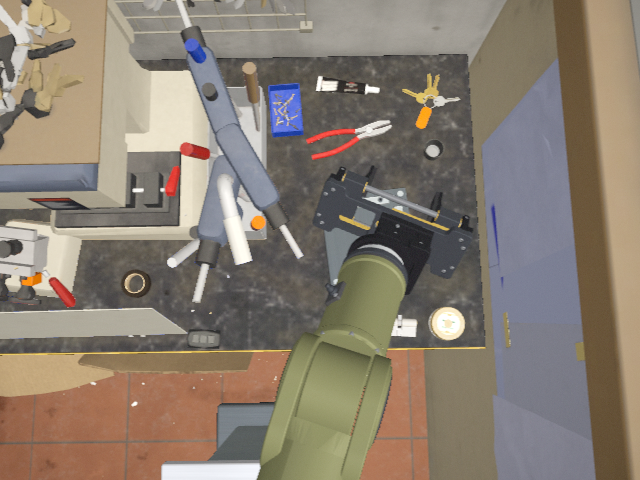

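The top view shows the arm over the jig, with the forearm at (365,300) and the gripper at (395,215), so the housing is hidden. There is free air around the gripper, so I'll flip the wrist branch here.

{"op": "drive_tool", "data": {"moves": [[[-14.6,19.5,2.8],[-0.02,-0.013,-0.015],0],[[-14.6,19.5,2.8],[-0.02,-0.013,-0.015],0],[[-14.6,19.5,2.8],[-0.02,-0.013,-0.015],0],[[-14.6,19.5,2.8],[-0.02,-0.013,-0.015],0],[[-14.6,19.5,2.8],[-0.02,-0.013,-0.015],0],[[0,0,0],[0,0,0],0]]}}

```text
time_s: 16.3
tool_pos: [0.6658, -0.1771, 0.405]
tool_rot: [179.7, 52.3, 164.2]
force: [0.5, 0.0, 0.9]
grip_width: 0.0872
grasp_force: 0.0
```

```bash
python3 -c "
from h import *
st()"
```

```text
16.3 q [14.5, -11.1, -3.1, 111.4, 6.1, 27.6, 81.4] p [665.8, -177.1, 405.0] rpy [179.7, 52.3, 164.2] F [0.5, 0.0, 0.9] w 87.2 g 0.0
```

{"op": "drive_tool", "data": {"moves": [[[0,-10,0],[0.05,0,-0.096],0],[[0,-10,0],[0.05,0,-0.096],0],[[0,-10,0],[0.05,0,-0.096],0],[[0,-10,0],[0.05,0,-0.096],0],[[0,0,0],[0,0,0],0]]}}

```text
time_s: 16.72
tool_pos: [0.6526, -0.2196, 0.4083]
tool_rot: [-144.1, 45.1, -164.1]
force: [-0.4, 0.2, 0.5]
grip_width: 0.0866
grasp_force: 0.0
```

```bash
python3 -c "
from h import *
st()"
```

```text
16.72 q [20.5, -10.9, -11.4, 112.2, 32.4, 29.6, 77.5] p [652.6, -219.6, 408.3] rpy [-144.1, 45.1, -164.1] F [-0.4, 0.2, 0.5] w 86.6 g 0.0
```

{"op": "drive_tool", "data": {"moves": [[[0,-10,0],[0.052,0,-0.096],0],[[0,-10,0],[0.052,0,-0.096],0],[[0,-10,0],[0.052,0,-0.096],0],[[0,-10,0],[0.052,0,-0.096],0],[[0,-10,0],[0.052,0,-0.096],0],[[0,-10,0],[0.052,0,-0.096],0],[[0,-10,0],[0.052,0,-0.096],0],[[0,-10,0],[0.052,0,-0.096],0],[[0,-10,0],[0.052,0,-0.096],0],[[0,-10,0],[0.052,0,-0.096],0]]}}

```text
time_s: 17.55
tool_pos: [0.6489, -0.279, 0.4837]
tool_rot: [-99.6, -2.1, -134.1]
force: [-0.2, -1.0, -0.3]
grip_width: 0.0871
grasp_force: 0.0
```

```bash
python3 -c "
from h import *
st()"
```

```text
17.55 q [27.6, -9.5, -23.2, 118.2, 95.2, 38.4, 72.9] p [648.9, -279.0, 483.7] rpy [-99.6, -2.1, -134.1] F [-0.2, -1.0, -0.3] w 87.1 g 0.0
```

{"op": "drive_tool", "data": {"moves": [[[0,-12,0],[0.065,0,-0.09],0],[[0,-12,0],[0.065,0,-0.09],0],[[0,-12,0],[0.065,0,-0.09],0],[[0,-12,0],[0.065,0,-0.09],0],[[0,-12,0],[0.065,0,-0.09],0],[[0,-12,0],[0.065,0,-0.09],0],[[0,-12,0],[0.065,0,-0.09],0],[[0,-12,0],[0.065,0,-0.09],0],[[0,-12,0],[0.065,0,-0.09],0],[[0,-12,0],[0.065,0,-0.09],0],[[0,-12,0],[0.065,0,-0.09],0]]}}

```text
time_s: 18.47
tool_pos: [0.674, -0.2244, 0.5923]
tool_rot: [-44.9, -55.3, -152.8]
force: [0.3, 0.0, 0.0]
grip_width: 0.0872
grasp_force: 0.0
```

```bash
python3 -c "
from h import *
st()
o=env.get_obs();R=Ro.from_euler('xyz',o['tool_rot'],degrees=True).as_matrix();print(R.round(2))"
```

```text
18.47 q [32.4, -5.3, -20.6, 125.8, 166.4, 55.5, 74.7] p [674.0, -224.4, 592.3] rpy [-44.9, -55.3, -152.8] F [0.3, 0.0, 0.0] w 87.2 g 0.0
[[-0.51 -0.19  0.84]
 [-0.26 -0.9  -0.36]
 [ 0.82 -0.4   0.4 ]]
```

```bash
python3 - <<'E'
from h import *
y=np.radians(-14.4); f=np.array([np.cos(y),np.sin(y),0]); g=np.radians(35)
t=f*np.sin(g)+np.array([0,0,-np.cos(g)])
c=np.array([.5248,-.2345,.040]); gp=c-.012*f; T=gp-.003*t; print("TCP",T, "pre",T-.08*t)
plan(((.52,-.28,.34),(180,-35,-20)),(T-.08*t,(180,-35,-14.4)),(T,(180,-35,-14.4)))
E
```

```text
TCP [ 0.51151033 -0.23108779  0.04245746] pre [ 0.46706581 -0.21967638  0.10798962]
14 x [-18.9, 12.2, -5.8] [-0.0181, -0.0974, -0.0283]
9 x [-21.0, -4.6, 16.7] [0.0062, 0.0, -0.0089]
3 x [-0.0, 0.0, 26.7] [0.0, 0.0, 0.0]
```

{"op": "drive_tool", "data": {"moves": [[[-18.9,12.2,-5.8],[-0.018,-0.0974,-0.028],0],[[-18.9,12.2,-5.8],[-0.018,-0.0974,-0.028],0],[[-18.9,12.2,-5.8],[-0.018,-0.0974,-0.028],0],[[-18.9,12.2,-5.8],[-0.018,-0.0974,-0.028],0],[[-18.9,12.2,-5.8],[-0.018,-0.0974,-0.028],0],[[-18.9,12.2,-5.8],[-0.018,-0.0974,-0.028],0],[[-18.9,12.2,-5.8],[-0.018,-0.0974,-0.028],0]]}}

```text
time_s: 19.05
tool_pos: [0.6498, -0.2467, 0.4496]
tool_rot: [-129.6, -70.6, -68.7]
force: [-0.4, 0.8, 0.4]
grip_width: 0.0873
grasp_force: 0.0
```

```bash
python3 -c "
from h import *
st()"
```

```text
19.05 q [23.6, -15.3, -2.6, 125.5, 209.5, 9.2, 45.9] p [649.8, -246.7, 449.6] rpy [-129.6, -70.6, -68.7] F [-0.4, 0.8, 0.4] w 87.3 g 0.0
```

```bash
python3 - <<'E'
from h import *
from scipy.optimize import least_squares
D=[(18.4,83.2,180,.6495,.2435),(-11.1,111.4,127.7,.689,.405),(-17,119.9,131.6,.6237,.3524),(48.1,66.1,225,.5728,.1076),(52.8,66,225,.579,.0416)]
s=lambda a:np.sin(np.radians(a)); k=lambda a:np.cos(np.radians(a))
def fk(x,q2,q4,p):
    H,L1,L2,L3,a,b=x  # a: elbow offset, b: base radial offset
    return (b+L1*s(q2)+a*k(q2)-a*k(q2+q4)+L2*s(q2+q4)+L3*s(p), H+L1*k(q2)-a*s(q2)+a*s(q2+q4)+L2*k(q2+q4)+L3*k(p))
f=lambda x:np.r_[[np.subtract(fk(x,*d[:3]),d[3:]) for d in D]].ravel()
g=lambda x:np.r_[f(x),.01*(x[4]),.01*x[5]]
r=least_squares(g,[.36,.42,.42,.22,0,0]); print(r.x.round(3),abs(f(r.x)).max()); np.save("arm.npy",r.x)
H,L1,L2,L3,a,b=r.x
for R,z,p in [(.57,.043,145),(.48,.11,145),(.6,.2,145),(.6,.3,145),(.65,.3,120),(.65,.2,100),(.65,.047,125),(.65,.1,125),(.65,.1,145)]:
    q=least_squares(lambda q:np.subtract(fk(r.x,q[0],q[1],p),(R,z)),[20,110],bounds=([-17,3],[119,140])); print(R,z,p,"q2,q4",q.x.round(1),"phi",q.x.sum().round(1),"q6B",(q.x.sum()-p).round(1),"err",abs(q.fun).max().round(3))
E
```

```text
[0.246 0.463 0.502 0.343 0.003 0.009] 0.0011323504210640767
0.57 0.043 145 q2,q4 [  4.6 135.6] phi 140.1 q6B -4.9 err 0.0
0.48 0.11 145 q2,q4 [-14.1 140. ] phi 125.9 q6B -19.1 err 0.024
0.6 0.2 145 q2,q4 [ -7.2 124.1] phi 117.0 q6B -28.0 err 0.0
0.6 0.3 145 q2,q4 [-12.1 116.1] phi 104.0 q6B -41.0 err 0.0
0.65 0.3 120 q2,q4 [-13.4 130.5] phi 117.0 q6B -3.0 err 0.0
0.65 0.2 100 q2,q4 [ 11.2 140. ] phi 151.2 q6B 51.2 err 0.034
0.65 0.047 125 q2,q4 [ 16.  137.2] phi 153.2 q6B 28.2 err 0.0
0.65 0.1 125 q2,q4 [  7.9 136.7] phi 144.6 q6B 19.6 err 0.0
0.65 0.1 145 q2,q4 [  7.2 123.4] phi 130.6 q6B -14.4 err 0.0
```

{"op": "drive_tool", "data": {"moves": [[[18.9,-12.2,5.8],[0.018,0.0974,0.028],0],[[18.9,-12.2,5.8],[0.018,0.0974,0.028],0],[[18.9,-12.2,5.8],[0.018,0.0974,0.028],0],[[18.9,-12.2,5.8],[0.018,0.0974,0.028],0],[[18.9,-12.2,5.8],[0.018,0.0974,0.028],0],[[18.9,-12.2,5.8],[0.018,0.0974,0.028],0],[[18.9,-12.2,5.8],[0.018,0.0974,0.028],0],[[0,12,0],[-0.065,0,0.09],0],[[0,12,0],[-0.065,0,0.09],0],[[0,12,0],[-0.065,0,0.09],0],[[0,12,0],[-0.065,0,0.09],0],[[0,12,0],[-0.065,0,0.09],0]]}}

```text
time_s: 20.05
tool_pos: [0.6784, -0.2642, 0.5582]
tool_rot: [-75.7, -31.1, -135.0]
force: [-1.0, -0.6, 0.3]
grip_width: 0.0871
grasp_force: 0.0
```

```bash
python3 -c "
from h import *
st()"
```

```text
20.05 q [39.1, -5.3, -32.7, 121.2, 136.6, 48.4, 68.0] p [678.4, -264.2, 558.2] rpy [-75.7, -31.1, -135.0] F [-1.0, -0.6, 0.3] w 87.1 g 0.0
```

{"op": "drive_tool", "data": {"moves": [[[0,12,0],[-0.065,0,0.09],0],[[0,12,0],[-0.065,0,0.09],0],[[0,12,0],[-0.065,0,0.09],0],[[0,12,0],[-0.065,0,0.09],0],[[0,12,0],[-0.065,0,0.09],0],[[0,12,0],[-0.065,0,0.09],0],[[0,10,0],[-0.052,0,0.096],0],[[0,10,0],[-0.052,0,0.096],0],[[0,10,0],[-0.052,0,0.096],0],[[0,10,0],[-0.052,0,0.096],0],[[0,10,0],[-0.052,0,0.096],0],[[0,10,0],[-0.052,0,0.096],0]]}}

```text
time_s: 21.05
tool_pos: [0.6643, -0.2624, 0.4366]
tool_rot: [-120.5, 30.6, -144.9]
force: [-0.1, -0.1, -0.6]
grip_width: 0.087
grasp_force: 0.0
```

{"op": "drive_tool", "data": {"moves": [[[0,10,0],[-0.052,0,0.096],0],[[0,10,0],[-0.052,0,0.096],0],[[0,10,0],[-0.052,0,0.096],0],[[0,10,0],[-0.052,0,0.096],0],[[0,10,0],[-0.05,0,0.096],0],[[0,10,0],[-0.05,0,0.096],0],[[0,10,0],[-0.05,0,0.096],0],[[0,10,0],[-0.05,0,0.096],0]]}}

```text
time_s: 21.72
tool_pos: [0.6775, -0.1939, 0.402]
tool_rot: [178.0, 53.4, 163.1]
force: [-0.1, 0.6, -1.2]
grip_width: 0.0872
grasp_force: 0.0
```

```bash
python3 - <<'E'
from h import *
st()
y=np.radians(-14.4); f=np.array([np.cos(y),np.sin(y),0]); g=np.radians(30)
t=f*np.sin(g)+np.array([0,0,-np.cos(g)])
c=np.array([.5248,-.2345,.040]); gp=c-.012*f; T=gp-.003*t; print("TCP",T, "pre",T-.08*t)
plan(((.54,-.25,.28),(180,30,160)),(T-.08*t,(180,30,165.6)),(T,(180,30,165.6)))
E
```

```text
21.72 q [24.7, -9.2, -10.0, 110.7, -3.0, 24.9, 90.2] p [677.5, -193.9, 402.0] rpy [178.0, 53.4, 163.1] F [-0.1, 0.6, -1.2] w 87.2 g 0.0
TCP [ 0.51172413 -0.23114269  0.04259808] pre [ 0.4729808  -0.22119509  0.11188011]
7 x [23.9, -13.8, 1.3] [0.0101, 0.0583, 0.0068]
7 x [21.0, 1.0, 15.6] [-0.007, 0.0, -0.0121]
3 x [0.0, -0.0, 26.7] [0.0, 0.0, 0.0]
```

{"op": "drive_tool", "data": {"moves": [[[23.9,-13.8,1.3],[0.01,0.0583,0.0068],0],[[23.9,-13.8,1.3],[0.01,0.0583,0.0068],0],[[23.9,-13.8,1.3],[0.01,0.0583,0.0068],0],[[23.9,-13.8,1.3],[0.01,0.0583,0.0068],0],[[23.9,-13.8,1.3],[0.01,0.0583,0.0068],0],[[23.9,-13.8,1.3],[0.01,0.0583,0.0068],0],[[23.9,-13.8,1.3],[0.01,0.0583,0.0068],0],[[0,0,0],[0,0,0],0]]}}

```text
time_s: 22.38
tool_pos: [0.5367, -0.2532, 0.2779]
tool_rot: [-179.7, 29.7, 160.0]
force: [-0.5, 0.1, -0.3]
grip_width: 0.0869
grasp_force: 0.0
```

{"op": "drive_tool", "data": {"moves": [[[21,1,15.6],[-0.007,0,-0.0121],0],[[21,1,15.6],[-0.007,0,-0.0121],0],[[21,1,15.6],[-0.007,0,-0.0121],0],[[21,1,15.6],[-0.007,0,-0.0121],0],[[21,1,15.6],[-0.007,0,-0.0121],0],[[21,1,15.6],[-0.007,0,-0.0121],0],[[0,0,0],[0,0,0],0]]}}

```text
time_s: 22.97
tool_pos: [0.4781, -0.2254, 0.1306]
tool_rot: [-179.8, 29.5, 165.0]
force: [-0.2, 0.9, -1.0]
grip_width: 0.0868
grasp_force: 0.0
```

```bash
python3 - <<'E'
from h import *
st()
c=env.get_calibration('wrist'); p,d=env.read_camera('wrist'); cv2.imwrite('pics/w2.png',p); P=cloud(c,d)
m=(P[...,2]>.064)&(P[...,2]<.08)&(abs(P[...,0]-.525)<.07)&(abs(P[...,1]+.235)<.07)
cs,_=cv2.findContours(m.astype(np.uint8),cv2.RETR_EXTERNAL,cv2.CHAIN_APPROX_NONE)
if cs:
    k=max(cs,key=cv2.contourArea)[:,0]; w=ray(c,k,.07)[:,:2]*1000; print(len(k),cv2.minAreaRect(w.astype(np.float32)))
y=np.radians(-14.4); f=np.array([np.cos(y),np.sin(y),0]); g=np.radians(30)
t=f*np.sin(g)+np.array([0,0,-np.cos(g)])
cc=np.array([.5248,-.2345,.040]); T=cc-.012*f-.003*t
plan((T-.08*t,(180,30,165.6)),(T,(180,30,165.6)))
E
```

```text
22.97 q [26.4, -8.5, -0.7, 131.6, -10.9, 28.2, 108.9] p [478.1, -225.4, 130.6] rpy [-179.8, 29.5, 165.0] F [-0.2, 0.9, -1.0] w 86.8 g 0.0
272 ((520.3196411132812, -234.49627685546875), (53.65683364868164, 52.243431091308594), 75.2345962524414)
1 x [18.6, 3.3, 14.7] [-0.0105, -0.0032, -0.0087]
3 x [0.0, -0.0, 26.7] [0.0, 0.0, 0.0]
```

View pics/w2.png

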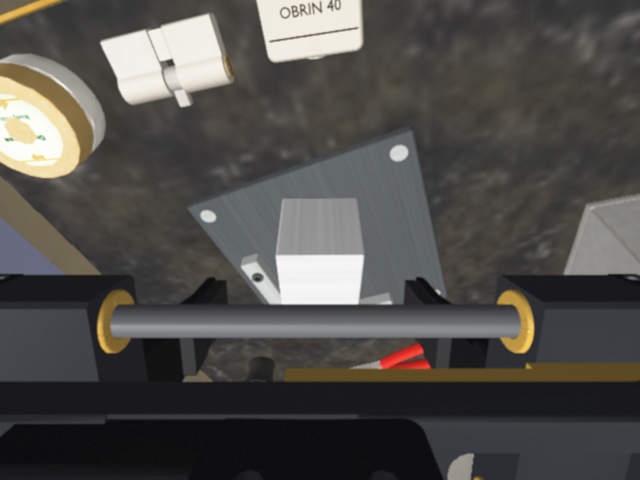

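The wrist view shows the housing lying on the plate with its closed back toward the robot, centred between the fingers at (320,250). The mouth points away, as intended.

{"op": "drive_tool", "data": {"moves": [[[18,3,14],[-0.01,-0.004,-0.009],0],[[0,0,20],[0,0,0],0],[[0,0,25],[0,0,0],0],[[0,0,25],[0,0,0],0],[[0,0,10],[0,0,0],0],[[0,0,0],[0,0,0],0]]}}

```text
time_s: 23.52
tool_pos: [0.5162, -0.233, 0.0461]
tool_rot: [-179.8, 30.3, 165.7]
force: [0.0, 0.0, -0.7]
grip_width: 0.0872
grasp_force: 0.0
```

```bash
python3 - <<'E'
from h import *
st()
y=np.radians(-14.4); f=np.array([np.cos(y),np.sin(y),0]); g=np.radians(30)
t=f*np.sin(g)+np.array([0,0,-np.cos(g)])
cc=np.array([.524,-.2345,.040]); T=cc-.012*f-.003*t
plan((T,(180,30,165.6)))
E
```

```text
23.52 q [24.3, 4.8, 0.4, 131.4, -20.7, 14.8, 119.1] p [516.2, -233.0, 46.1] rpy [-179.8, 30.3, 165.7] F [0.0, 0.0, -0.7] w 87.2 g 0.0
1 x [6.6, 0.5, 0.2] [-0.0014, 0.0059, 0.0022]
```

{"op": "drive_tool", "data": {"moves": [[[6,0.5,0],[0,0.005,0],0],[[0,0,0],[0,0,0],1],[[0,0,0],[0,0,0],1],[[0,0,0],[0,0,0],1],[[0,0,0],[0,0,0],1],[[0,0,0],[0,0,0],1],[[0,0,0],[0,0,0],1],[[0,0,0],[0,0,0],1],[[0,0,0],[0,0,0],1]], "newtons": 50}}

```text
time_s: 24.27
tool_pos: [0.509, -0.2312, 0.0434]
tool_rot: [-179.8, 30.1, 165.8]
force: [-3.7, 2.2, 5.9]
grip_width: 0.0538
grasp_force: 50.0
```

```bash
python3 - <<'E'
from h import *
st()
o=env.get_obs()
y=np.radians(-14.4); f=np.array([np.cos(y),np.sin(y),0])
Tm=M(o["tool_pos"],o["tool_rot"])
G=np.linalg.inv(Tm)@H((.524,-.2345,.040),f,(0,0,1)); np.save("G2.npy",G); print(G.round(4))
# final tool pose
j=np.radians(6.28); jx=np.array([np.cos(j),np.sin(j),0]); jy=np.array([-np.sin(j),np.cos(j),0]); k=np.array([.630,-.283,.010])
for xs in (1,-1):
    F=H(k-.030*jx+.027*jy+[0,0,.025],(0,0,-1),xs*jx)@np.linalg.inv(G); print(xs,F[:3,3].round(4),rpy(F).round(1),"t",F[:3,2].round(2),"x",F[:3,0].round(2),"wrist",(F[:3,3]-.343*F[:3,2]).round(3))
plan(((.53,-.24,.20),(180,40,162)),((.66,-.19,.41),(180,53,163)))
E
```

```text
24.27 q [24.4, 4.3, 0.5, 132.2, -20.6, 14.7, 119.2] p [509.0, -231.2, 43.4] rpy [-179.8, 30.1, 165.8] F [-3.7, 2.2, 5.9] w 53.8 g 50.0
[[-5.008e-01  2.900e-03 -8.656e-01 -1.160e-02]
 [-3.500e-03 -1.000e+00 -1.300e-03  5.000e-04]
 [-8.656e-01  2.300e-03  5.008e-01  1.070e-02]
 [ 0.000e+00  0.000e+00  0.000e+00  1.000e+00]]
1 [ 0.6007 -0.2596  0.0504] [ 179.8  -59.9 -173.4] t [-0.86 -0.1  -0.5 ] x [-0.5  -0.06  0.87] wrist [ 0.896 -0.226  0.222]
-1 [ 0.5938 -0.2593  0.0504] [179.8 -59.9   6.6] t [ 0.86  0.1  -0.5 ] x [0.5  0.06 0.87] wrist [ 0.299 -0.293  0.222]
6 x [-17.8, -0.6, -19.5] [0.0057, -0.0289, 0.0091]
9 x [-25.2, 9.7, -7.6] [-0.0014, -0.0252, -0.0013]
```

{"op": "drive_tool", "data": {"moves": [[[-10,-0.6,-14],[0.005,-0.029,0.009],1],[[-17.8,-0.6,-19.5],[0.0057,-0.029,0.009],1],[[-17.8,-0.6,-19.5],[0.0057,-0.029,0.009],1],[[-17.8,-0.6,-19.5],[0.0057,-0.029,0.009],1],[[-17.8,-0.6,-19.5],[0.0057,-0.029,0.009],1],[[-17.8,-0.6,-19.5],[0.0057,-0.029,0.009],1],[[-7,0,-5],[0,0,0],1]]}}

```text
time_s: 24.85
tool_pos: [0.5284, -0.2402, 0.2024]
tool_rot: [-180.0, 40.3, 162.1]
force: [-0.3, -0.5, -1.0]
grip_width: 0.0536
grasp_force: 50.0
```

{"op": "drive_tool", "data": {"moves": [[[-25,9.7,-7.6],[0,-0.025,0],1],[[-25,9.7,-7.6],[0,-0.025,0],1],[[-25,9.7,-7.6],[0,-0.025,0],1],[[-25,9.7,-7.6],[0,-0.025,0],1],[[-25,9.7,-7.6],[0,-0.025,0],1],[[-25,9.7,-7.6],[0,-0.025,0],1],[[-25,9.7,-7.6],[0,-0.025,0],1],[[-25,9.7,-7.6],[0,-0.025,0],1],[[-25,9.7,-7.6],[0,-0.025,0],1],[[0,0,0],[0,0,0],1]]}}

```text
time_s: 25.68
tool_pos: [0.6605, -0.1878, 0.4124]
tool_rot: [180.0, 53.3, 162.3]
force: [1.3, 0.8, -0.8]
grip_width: 0.0535
grasp_force: 50.0
```

```bash
python3 -c "
from h import *
st()"
```

```text
25.68 q [30.0, -11.8, -16.4, 111.3, 2.2, 26.9, 83.1] p [660.5, -187.8, 412.4] rpy [180.0, 53.3, 162.3] F [1.3, 0.8, -0.8] w 53.5 g 50.0
```

{"op": "drive_tool", "data": {"moves": [[[0,-10,0],[0.05,0,-0.096],1],[[0,-10,0],[0.05,0,-0.096],1],[[0,-10,0],[0.05,0,-0.096],1],[[0,-10,0],[0.05,0,-0.096],1],[[0,-10,0],[0.05,0,-0.096],1],[[0,-10,0],[0.05,0,-0.096],1],[[0,-10,0],[0.05,0,-0.096],1],[[0,-10,0],[0.05,0,-0.096],1],[[0,-10,0],[0.05,0,-0.096],1],[[0,-10,0],[0.05,0,-0.096],1],[[0,-10,0],[0.05,0,-0.096],1],[[0,-10,0],[0.05,0,-0.096],1]]}}

```text
time_s: 26.68
tool_pos: [0.6379, -0.2825, 0.4661]
tool_rot: [-106.0, 8.7, -138.1]
force: [-0.1, 0.7, -2.9]
grip_width: 0.0538
grasp_force: 50.0
```

{"op": "drive_tool", "data": {"moves": [[[0,-9,0],[0.045,0,-0.1],1],[[0,-9,0],[0.045,0,-0.1],1],[[0,-9,0],[0.045,0,-0.1],1],[[0,-9,0],[0.045,0,-0.1],1],[[0,-9,0],[0.045,0,-0.1],1],[[0,-9,0],[0.045,0,-0.1],1]]}}

```text
time_s: 27.18
tool_pos: [0.6475, -0.2853, 0.518]
tool_rot: [-90.9, -25.2, -133.1]
force: [0.7, -0.5, -2.2]
grip_width: 0.0538
grasp_force: 50.0
```

```bash
python3 -c "
from h import *
st()"
```

```text
27.18 q [49.4, -11.2, -41.3, 120.0, 111.4, 37.3, 79.5] p [647.5, -285.3, 518.0] rpy [-90.9, -25.2, -133.1] F [0.7, -0.5, -2.2] w 53.8 g 50.0
```

{"op": "drive_tool", "data": {"moves": [[[0,-9,0],[0.05,0,-0.1],1],[[0,-9,0],[0.05,0,-0.1],1],[[0,-9,0],[0.05,0,-0.1],1],[[0,-9,0],[0.05,0,-0.1],1],[[0,-9,0],[0.05,0,-0.1],1],[[0,-9,0],[0.05,0,-0.1],1],[[0,-9,0],[0.05,0,-0.1],1],[[0,-9,0],[0.05,0,-0.1],1],[[0,-9,0],[0.05,0,-0.1],1],[[0,-9,0],[0.05,0,-0.1],1]]}}

```text
time_s: 28.02
tool_pos: [0.6794, -0.226, 0.5699]
tool_rot: [-12.8, -74.8, 172.6]
force: [-0.1, -0.5, -1.0]
grip_width: 0.0538
grasp_force: 50.0
```

```bash
python3 -c "
from h import *
st()
o=env.get_obs();R=Ro.from_euler('xyz',o['tool_rot'],degrees=True).as_matrix();print(R.round(2))
r=lambda az,R_,z:(R_*np.cos(np.radians(az)),R_*np.sin(np.radians(az)),z)
plan(((.64,-.22,.42),(180,-82,8)),((.60,-.245,.25),(180,-75,8)),((.585,-.252,.12),(180,-60,6.6)))
"
```

```text
28.02 q [52.4, -10.3, -36.2, 125.1, 171.8, 41.3, 87.8] p [679.4, -226.0, 569.9] rpy [-12.8, -74.8, 172.6] F [-0.1, -0.5, -1.0] w 53.8 g 50.0
[[-0.26 -0.34  0.9 ]
 [ 0.03 -0.94 -0.34]
 [ 0.97 -0.06  0.25]]
7 x [-20.9, -0.0, -7.8] [0.0701, -0.0577, -0.004]
6 x [-29.2, 3.2, -1.7] [0.0, -0.0204, -0.0]
5 x [-25.5, 1.0, 6.4] [-0.0045, -0.0524, 0.0019]
```

{"op": "drive_tool", "data": {"moves": [[[-20.9,0,-7.8],[0.07,-0.0577,-0.004],1],[[-20.9,0,-7.8],[0.07,-0.0577,-0.004],1],[[-20.9,0,-7.8],[0.07,-0.0577,-0.004],1],[[-20.9,0,-7.8],[0.07,-0.0577,-0.004],1],[[-20.9,0,-7.8],[0.07,-0.0577,-0.004],1],[[-20.9,0,-7.8],[0.07,-0.0577,-0.004],1],[[-20.9,0,-7.8],[0.07,-0.0577,-0.004],1],[[0,0,0],[0,0,0],1]]}}

```text
time_s: 28.68
tool_pos: [0.6479, -0.2226, 0.4373]
tool_rot: [177.9, -85.1, 6.6]
force: [-0.1, -1.5, -2.3]
grip_width: 0.0539
grasp_force: 50.0
```

```bash
python3 -c "
from h import *
st()
plan(((.60,-.255,.25),(180,-75,8)),((.585,-.252,.12),(180,-60,6.6)))
"
```

```text
28.68 q [51.3, -6.7, -14.8, 125.3, 245.3, 46.4, 36.0] p [647.9, -222.6, 437.3] rpy [177.9, -85.1, 6.6] F [-0.1, -1.5, -2.3] w 53.9 g 50.0
7 x [-27.6, 3.8, -2.9] [0.0087, -0.0251, -0.0011]
5 x [-25.4, -1.0, 6.6] [-0.0045, -0.0524, 0.0019]
```

{"op": "drive_tool", "data": {"moves": [[[-27.6,3.8,-2.9],[0.0087,-0.025,0],1],[[-27.6,3.8,-2.9],[0.0087,-0.025,0],1],[[-27.6,3.8,-2.9],[0.0087,-0.025,0],1],[[-27.6,3.8,-2.9],[0.0087,-0.025,0],1],[[-27.6,3.8,-2.9],[0.0087,-0.025,0],1],[[-27.6,3.8,-2.9],[0.0087,-0.025,0],1],[[-27.6,3.8,-2.9],[0.0087,-0.025,0],1],[[0,0,0],[0,0,0],1]]}}

```text
time_s: 29.35
tool_pos: [0.6025, -0.2514, 0.2503]
tool_rot: [-177.7, -75.2, 5.6]
force: [-1.7, -0.0, -2.2]
grip_width: 0.0536
grasp_force: 50.0
```

```bash
python3 -c "
from h import *
st()
plan(((.575,-.245,.13),(180,-60,6.6)))
"
```

```text
29.35 q [54.8, 6.8, -11.1, 130.2, 251.6, 52.7, 47.9] p [602.5, -251.4, 250.3] rpy [-177.7, -75.2, 5.6] F [-1.7, -0.0, -2.2] w 53.6 g 50.0
5 x [-24.4, -1.8, 3.6] [-0.0049, -0.0532, -0.0002]
```

{"op": "drive_tool", "data": {"moves": [[[-24.4,-1.8,3.6],[-0.005,-0.053,0],1],[[-24.4,-1.8,3.6],[-0.005,-0.053,0],1],[[-24.4,-1.8,3.6],[-0.005,-0.053,0],1],[[-24.4,-1.8,3.6],[-0.005,-0.053,0],1],[[-24.4,-1.8,3.6],[-0.005,-0.053,0],1],[[0,0,0],[0,0,0],1],[[0,0,0],[0,0,0],1]]}}

```text
time_s: 29.93
tool_pos: [0.5789, -0.2435, 0.1375]
tool_rot: [179.6, -60.6, 7.3]
force: [0.5, 0.2, -1.5]
grip_width: 0.0537
grasp_force: 50.0
```

```bash
python3 - <<'E'
from h import *
st()
p,d=env.read_camera('top'); cv2.imwrite('pics/t4.png',p); np.save("t4.npy",d)
c=env.get_calibration("wrist"); p,d=env.read_camera('wrist'); cv2.imwrite('pics/w4.png',p); np.save("w4.npy",d); np.save("w4T.npy",c["T"])
o=env.get_obs(); print((M(o['tool_pos'],o['tool_rot'])@np.load('G2.npy')).round(4))
a=cv2.imread('pics/t4.png')[170:310,250:430]; b=p[:,:]
cv2.imwrite('pics/c4.png',np.hstack([cv2.resize(a,(400,311)),cv2.resize(b,(400,311))]))
E
```

```text
29.93 q [52.4, 9.9, -11.6, 132.0, 257.3, 40.1, 47.0] p [578.9, -243.5, 137.5] rpy [179.6, -60.6, 7.3] F [0.5, 0.2, -1.5] w 53.7 g 50.0
[[-0.9931 -0.1166  0.0131  0.5828]
 [-0.1166  0.9932 -0.0026 -0.2447]
 [-0.0127 -0.0041 -0.9999  0.1231]
 [ 0.      0.      0.      1.    ]]
```

View pics/c4.png

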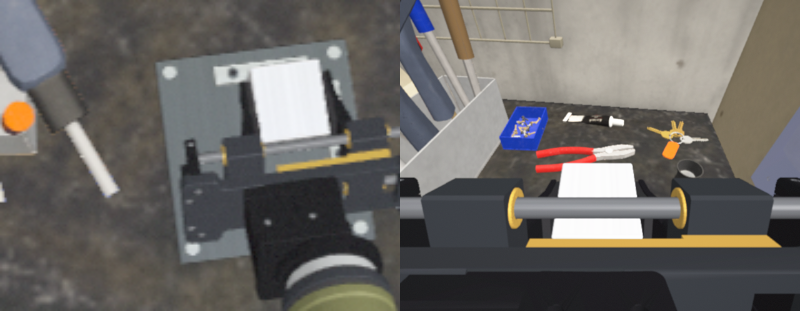

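The view shows the closed back facing up at (290,100), above the corner. The tool-box handle tip at (110,190) is clear of the gripper. I'll measure the held housing's pose from the top-view depth.

```bash
python3 - <<'E'
from h import *
p=cv2.imread('pics/t4.png'); d=np.load("t4.npy"); c=env.get_calibration("top"); P=cloud(c,d)
hsv=cv2.cvtColor(p,cv2.COLOR_BGR2HSV)
m=(P[...,2]>.135)&(P[...,2]<.16)&(abs(P[...,0]-.583)<.06)&(abs(P[...,1]+.245)<.06)&(hsv[...,2]>170)&(hsv[...,1]<50)
cs,_=cv2.findContours(m.astype(np.uint8),cv2.RETR_EXTERNAL,cv2.CHAIN_APPROX_NONE); k=max(cs,key=cv2.contourArea)[:,0]
Q=P[m]; A=np.c_[Q[:,:2]-Q[:,:2].mean(0),np.ones(len(Q))]; s=np.linalg.lstsq(A,Q[:,2],rcond=None)[0]
print("n",len(Q),"top z",s[2].round(4),"slopes deg",np.degrees(s[:2]).round(2))
w=ray(c,k,s[2])[:,:2]*1000; print(cv2.minAreaRect(w.astype(np.float32)))
st()
E
```

```text
n 1082 top z 0.1459 slopes deg [0.47 0.44]
((580.8793334960938, -242.59376525878906), (60.30597686767578, 56.1787109375), 6.828516483306885)
30.03 q [52.4, 9.9, -11.5, 131.9, 257.4, 40.1, 47.0] p [579.2, -244.5, 138.4] rpy [179.4, -60.7, 7.4] F [0.1, -0.4, -1.7] w 53.2 g 50.0
```

```bash
python3 - <<'E'
from h import *
st()
plan(((.5898,-.2566,.075),(180,-60,6.5),5),((.5898,-.2566,.055),(180,-60,6.5),3))
E
```

```text
30.03 q [52.4, 9.9, -11.5, 131.9, 257.4, 40.1, 47.0] p [579.2, -244.5, 138.4] rpy [179.4, -60.7, 7.4] F [0.1, -0.4, -1.7] w 53.2 g 50.0
5 x [-10.1, 2.6, 7.9] [-0.0007, -0.0024, 0.0016]
3 x [-5.8, -0.0, 3.3] [0.0, 0.0, 0.0]
```

{"op": "drive_tool", "data": {"moves": [[[-10.1,2.6,7.9],[-0.0007,-0.0024,0.0016],1],[[-10.1,2.6,7.9],[-0.0007,-0.0024,0.0016],1],[[-10.1,2.6,7.9],[-0.0007,-0.0024,0.0016],1],[[-10.1,2.6,7.9],[-0.0007,-0.0024,0.0016],1],[[-10.1,2.6,7.9],[-0.0007,-0.0024,0.0016],1],[[-5.8,0,3.3],[0,0,0],1],[[-5.8,0,3.3],[0,0,0],1],[[0,0,0],[0,0,0],1],[[0,0,0],[0,0,0],1]]}}

```text
time_s: 30.78
tool_pos: [0.5886, -0.2563, 0.0599]
tool_rot: [-179.9, -59.8, 6.4]
force: [-0.1, -0.2, -1.4]
grip_width: 0.0536
grasp_force: 50.0
```

```bash
python3 - <<'E'
from h import *
st(); st()
o=env.get_obs(); print((M(o['tool_pos'],o['tool_rot'])@np.load('G2.npy')).round(4))
p,d=env.read_camera('top'); cv2.imwrite('pics/t5.png',p); c=env.get_calibration("top"); P=cloud(c,d); hsv=cv2.cvtColor(p,cv2.COLOR_BGR2HSV)
m=(P[...,2]>.05)&(P[...,2]<.09)&(abs(P[...,0]-.595)<.06)&(abs(P[...,1]+.255)<.06)&(hsv[...,2]>170)&(hsv[...,1]<50)
cs,_=cv2.findContours(m.astype(np.uint8),cv2.RETR_EXTERNAL,cv2.CHAIN_APPROX_NONE); k=max(cs,key=cv2.contourArea)[:,0]
Q=P[m]; A=np.c_[Q[:,:2]-Q[:,:2].mean(0),np.ones(len(Q))]; s=np.linalg.lstsq(A,Q[:,2],rcond=None)[0]
print("n",len(Q),"top z",s[2].round(4),"slopes deg",np.degrees(s[:2]).round(2))
w=ray(c,k,s[2])[:,:2]*1000; r=cv2.minAreaRect(w.astype(np.float32)); print(r)
j=np.radians(6.28);v=np.array(r[0])-[630,-283]; print("jig xy",v@[np.cos(j),np.sin(j)],v@[-np.sin(j),np.cos(j)])
E
```

```text
30.78 q [51.8, 21.5, -11.1, 130.4, 247.8, 40.8, 61.3] p [588.6, -256.3, 59.9] rpy [-179.9, -59.8, 6.4] F [-0.1, -0.2, -1.4] w 53.6 g 50.0
30.78 q [51.8, 21.5, -11.1, 130.4, 247.8, 40.8, 61.3] p [588.6, -256.3, 59.9] rpy [-179.9, -59.8, 6.4] F [-0.1, -0.2, -1.4] w 53.6 g 50.0
[[-0.9939 -0.1098 -0.0027  0.592 ]
 [-0.1098  0.9939  0.0019 -0.2564]
 [ 0.0024  0.0022 -1.      0.0446]
 [ 0.      0.      0.      1.    ]]
n 928 top z 0.0684 slopes deg [-0.56  0.33]
((590.7120361328125, -255.4710693359375), (59.973594665527344, 55.556243896484375), 6.622941970825195)
jig xy -36.040887950313206 31.661341160619827
```

{"op": "drive_tool", "data": {"moves": [[[-3.5,0,2],[0,0,0],1],[[-3.5,0,2],[0,0,0],1],[[0,0,0],[0,0,0],1],[[-1,0,0.6],[0,0,0],1],[[0,0,0],[0,0,0],1],[[0,0,0],[0,0,0],1]]}}

```text
time_s: 31.33
tool_pos: [0.5892, -0.2567, 0.0519]
tool_rot: [180.0, -59.9, 6.6]
force: [-2.9, 0.0, 6.5]
grip_width: 0.0534
grasp_force: 50.0
```

```bash
python3 -c "
from h import *
st()"
```

```text
31.33 q [51.8, 22.7, -11.0, 130.3, 246.6, 41.3, 63.1] p [589.2, -256.7, 51.9] rpy [180.0, -59.9, 6.6] F [-2.9, 0.0, 6.5] w 53.4 g 50.0
```

{"op": "drive_tool", "data": {"moves": [[[0.5,0,-0.3],[0,0,0],1],[[1,1.5,1.7],[0,0,0],1],[[1,1.5,1.7],[0,0,0],1],[[0,0,0],[0,0,0],1],[[0,0,0],[0,0,0],1]]}}

```text
time_s: 31.75
tool_pos: [0.5935, -0.2584, 0.0518]
tool_rot: [-180.0, -59.9, 6.6]
force: [0.5, 0.0, 3.8]
grip_width: 0.0536
grasp_force: 50.0
```

```bash
python3 -c "
from h import *
st()"
```

```text
31.75 q [51.6, 23.1, -11.1, 129.7, 246.9, 41.0, 62.7] p [593.5, -258.4, 51.8] rpy [-180.0, -59.9, 6.6] F [0.5, 0.0, 3.8] w 53.6 g 50.0
```

{"op": "drive_tool", "data": {"moves": [[[0.5,1,0.9],[0,0,0],1],[[0.5,1,0.9],[0,0,0],1],[[0,0,0],[0,0,0],1],[[0,0,0],[0,0,0],1]]}}

```text
time_s: 32.08
tool_pos: [0.595, -0.2591, 0.0519]
tool_rot: [-179.8, -59.9, 6.5]
force: [-8.0, 3.9, 11.5]
grip_width: 0.0538
grasp_force: 50.0
```

{"op": "drive_tool", "data": {"moves": [[[0.5,1,0.9],[0,0,0],1],[[0,0,0],[0,0,0],1],[[0,0,0],[0,0,0],1]]}}

```text
time_s: 32.33
tool_pos: [0.595, -0.2591, 0.0519]
tool_rot: [-179.7, -59.9, 6.5]
force: [-19.9, 7.5, 20.0]
grip_width: 0.054
grasp_force: 50.0
```

```bash
python3 -c "
from h import *
st()"
```

```text
32.33 q [51.6, 23.3, -11.0, 129.4, 247.2, 41.1, 62.4] p [595.0, -259.1, 51.9] rpy [-179.7, -59.9, 6.5] F [-19.9, 7.5, 20.0] w 54.0 g 50.0
```

{"op": "drive_tool", "data": {"moves": [[[0.3,0,-1.3],[0,0,0],1],[[0,1,0],[0,0,0],1],[[0,1,0],[0,0,0],1],[[0,0,0],[0,0,0],1],[[0,0,0],[0,0,0],1]]}}

```text
time_s: 32.75
tool_pos: [0.5948, -0.2592, 0.052]
tool_rot: [-179.5, -59.9, 6.5]
force: [-13.4, 9.1, 15.0]
grip_width: 0.0537
grasp_force: 50.0
```

```bash
python3 -c "
from h import *
st()"
```

```text
32.75 q [51.7, 23.3, -11.0, 129.3, 247.7, 41.1, 62.0] p [594.8, -259.2, 52.0] rpy [-179.5, -59.9, 6.5] F [-13.4, 9.1, 15.0] w 53.7 g 50.0
```

{"op": "drive_tool", "data": {"moves": [[[0,0,-1.7],[0,0,0],1],[[0,0,0],[0,0,0],1],[[0,0,0],[0,0,0],1],[[0,0,0],[0,0,0],1]]}}

```text
time_s: 33.08
tool_pos: [0.5937, -0.2593, 0.052]
tool_rot: [-179.6, -59.8, 6.5]
force: [-3.6, 7.3, 6.2]
grip_width: 0.0536
grasp_force: 50.0
```

```bash
python3 - <<'E'
from h import *
st()
print(env.get_obs()["wrist_torque"])
p,d=env.read_camera('top'); cv2.imwrite('pics/t6.png',p); c=env.get_calibration("top"); P=cloud(c,d); hsv=cv2.cvtColor(p,cv2.COLOR_BGR2HSV)
m=(P[...,2]>.045)&(P[...,2]<.08)&(abs(P[...,0]-.597)<.06)&(abs(P[...,1]+.258)<.06)&(hsv[...,2]>170)&(hsv[...,1]<50)
cs,_=cv2.findContours(m.astype(np.uint8),cv2.RETR_EXTERNAL,cv2.CHAIN_APPROX_NONE); k=max(cs,key=cv2.contourArea)[:,0]
Q=P[m]; A=np.c_[Q[:,:2]-Q[:,:2].mean(0),np.ones(len(Q))]; s=np.linalg.lstsq(A,Q[:,2],rcond=None)[0]
print("n",len(Q),"top z",s[2].round(4),"slopes deg",np.degrees(s[:2]).round(2))
w=ray(c,k,.060)[:,:2]*1000; r=cv2.minAreaRect(w.astype(np.float32)); print(r)
j=np.radians(6.28);v=np.array(r[0])-[630,-283]; print("jig xy",v@[np.cos(j),np.sin(j)],v@[-np.sin(j),np.cos(j)])
E
```

```text
33.08 q [51.8, 23.1, -11.0, 129.3, 247.9, 41.1, 61.9] p [593.7, -259.3, 52.0] rpy [-179.6, -59.8, 6.5] F [-3.6, 7.3, 6.2] w 53.6 g 50.0
[0.83096708 0.60419014 1.20487237]
n 907 top z 0.0605 slopes deg [-0.92  0.64]
((595.9058227539062, -258.1771545410156), (59.87191390991211, 56.494998931884766), 6.7898430824279785)
jig xy -31.174279687314936 28.403360096047464
```

{"op": "drive_tool", "data": {"moves": [[[0,1.5,0],[0,0,0],1],[[0,1.5,0],[0,0,0],1],[[0,0,0],[0,0,0],1],[[0,0,0],[0,0,0],1]]}}

```text
time_s: 33.47
tool_pos: [0.5937, -0.2594, 0.052]
tool_rot: [-179.3, -59.8, 6.5]
force: [-11.7, 13.7, 11.8]
grip_width: 0.0536
grasp_force: 50.0
```

```bash
python3 -c "
from h import *
st()"
```

```text
33.47 q [51.9, 23.3, -11.0, 129.2, 248.5, 41.3, 61.5] p [593.7, -259.4, 52.0] rpy [-179.3, -59.8, 6.5] F [-11.7, 13.7, 11.8] w 53.6 g 50.0
```

{"op": "drive_tool", "data": {"moves": [[[0.5,0,-0.3],[0,0,0],1],[[0.5,0,0.9],[0,0,0],1],[[0.5,0,0.9],[0,0,0],1],[[0,0,0],[0,0,0],1],[[0,0,0],[0,0,0],1],[[0,0,0],[0,0,0],1]], "newtons": 60}}

```text
time_s: 33.97
tool_pos: [0.595, -0.2593, 0.0521]
tool_rot: [-179.3, -59.8, 6.5]
force: [-15.0, 13.1, 12.9]
grip_width: 0.0539
grasp_force: 60.0
```

```bash
python3 -c "
from h import *
st()"
```

```text
33.97 q [51.8, 23.3, -11.0, 129.1, 248.4, 41.1, 61.4] p [595.0, -259.3, 52.1] rpy [-179.3, -59.8, 6.5] F [-15.0, 13.1, 12.9] w 53.9 g 60.0
```

{"op": "drive_tool", "data": {"moves": [[[0.5,0,-0.3],[0,0,0],1],[[0.5,0,0.9],[0,0,0],1],[[0.3,0.5,0.5],[0,0,0],1],[[0,0,0],[0,0,0],1],[[0,0,0],[0,0,0],1],[[0,0,0],[0,0,0],1]]}}

```text
time_s: 34.47
tool_pos: [0.5951, -0.2593, 0.0521]
tool_rot: [-179.2, -59.7, 6.4]
force: [-26.6, 15.1, 20.4]
grip_width: 0.0537
grasp_force: 60.0
```

```bash
python3 - <<'E'
from h import *
st()
p,d=env.read_camera('top'); cv2.imwrite('pics/t7.png',cv2.resize(p[180:300,310:430],None,fx=5,fy=5,interpolation=cv2.INTER_CUBIC))
E
```

```text
34.47 q [51.8, 23.3, -11.0, 129.0, 248.5, 41.1, 61.3] p [595.1, -259.3, 52.1] rpy [-179.2, -59.7, 6.4] F [-26.6, 15.1, 20.4] w 53.7 g 60.0
```

View pics/t7.png

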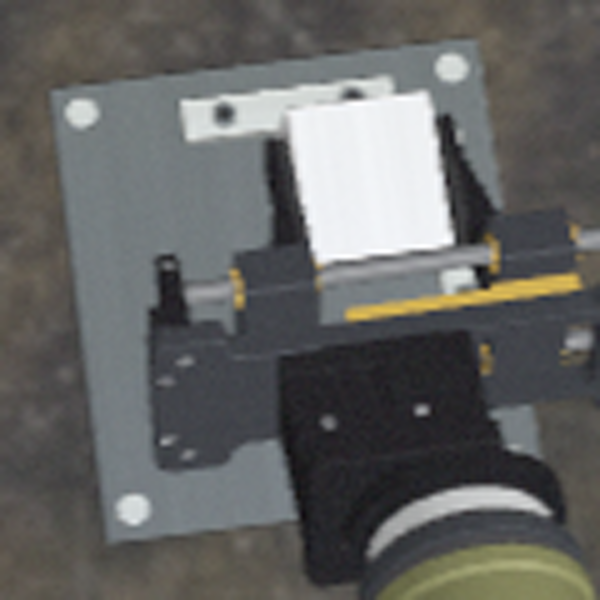

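The top view shows the housing, back up, at (370,180). It overlaps the far bar's inner edge by perspective and sits square to it. The position stops are solid in both directions. I'll ease the x and z load a little and check that the forces are steady.

{"op": "drive_tool", "data": {"moves": [[[0.3,0.5,-0.7],[0,0,0],1],[[0,0,0],[0,0,0],1],[[0,0,0],[0,0,0],1],[[0,0,0],[0,0,0],1]]}}

```text
time_s: 34.85
tool_pos: [0.5951, -0.2593, 0.0521]
tool_rot: [-179.1, -59.7, 6.4]
force: [-19.4, 13.9, 13.9]
grip_width: 0.0539
grasp_force: 60.0
```

{"op": "drive_tool", "data": {"moves": [[[0,0,0],[0,0,0],1],[[0,0,0],[0,0,0],1],[[0,0,0],[0,0,0],1],[[0,0,0],[0,0,0],1],[[0,0,0],[0,0,0],1],[[0,0,0],[0,0,0],1]]}}

```text
time_s: 35.35
tool_pos: [0.5951, -0.2593, 0.0521]
tool_rot: [-179.1, -59.7, 6.4]
force: [-19.7, 14.2, 13.5]
grip_width: 0.0534
grasp_force: 60.0
```

```bash
python3 - <<'E'
from h import *
st()
p,d=env.read_camera('top'); c=env.get_calibration("top"); P=cloud(c,d); hsv=cv2.cvtColor(p,cv2.COLOR_BGR2HSV)
m=(P[...,2]>.045)&(P[...,2]<.08)&(abs(P[...,0]-.597)<.06)&(abs(P[...,1]+.258)<.06)&(hsv[...,2]>170)&(hsv[...,1]<50)
cs,_=cv2.findContours(m.astype(np.uint8),cv2.RETR_EXTERNAL,cv2.CHAIN_APPROX_NONE); k=max(cs,key=cv2.contourArea)[:,0]
Q=P[m]; A=np.c_[Q[:,:2]-Q[:,:2].mean(0),np.ones(len(Q))]; s=np.linalg.lstsq(A,Q[:,2],rcond=None)[0]
w=ray(c,k,.060)[:,:2]*1000; r=cv2.minAreaRect(w.astype(np.float32)); print("top z",s[2].round(4),"slopes",np.degrees(s[:2]).round(2),r)
j=np.radians(6.28);v=np.array(r[0])-[630,-283]; print("jig xy",v@[np.cos(j),np.sin(j)],v@[-np.sin(j),np.cos(j)])
E
```

```text
35.35 q [51.8, 23.3, -11.0, 129.0, 248.7, 41.0, 61.1] p [595.1, -259.3, 52.1] rpy [-179.1, -59.7, 6.4] F [-19.7, 14.2, 13.5] w 53.4 g 60.0
top z 0.0606 slopes [-0.79  0.78] ((597.396728515625, -258.175537109375), (59.7425537109375, 56.13301086425781), 6.962960720062256)
jig xy -29.692143627231005 28.241881596518365
```

{"op": "drive_tool", "data": {"moves": [[[0.5,1,-0.3],[0,0,0],1],[[0.1,1,0],[0,0,0],1],[[0,0,0],[0,0,0],1],[[0,0,0],[0,0,0],1],[[0,0,0],[0,0,0],1],[[0,0,0],[0,0,0],1]]}}

```text
time_s: 35.9
tool_pos: [0.5951, -0.2594, 0.0522]
tool_rot: [-178.9, -59.6, 6.3]
force: [-20.7, 18.3, 14.3]
grip_width: 0.0535
grasp_force: 60.1
```

```bash
python3 -c "
from h import *
st()"
```

```text
35.9 q [51.9, 23.3, -11.0, 128.9, 249.1, 41.1, 60.7] p [595.1, -259.4, 52.2] rpy [-178.9, -59.6, 6.3] F [-20.7, 18.3, 14.3] w 53.5 g 60.1
```

```bash
python3 -c "
from cell import env
print(env.sign_off())"
```

```text
the job is handed in; nothing more can be done
None
```

I turned the housing mouth-down, set it in the jig corner and handed the job in still gripped: at the last reading, at 35.9 s of the 72 s, the wrist force was about 20 N towards the far bar and 18 N towards the side bar, and I have no verdict back.

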